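# Put the clamping hardware away

## Task

Put the loose hold-down clamping hardware back on its plywood holders, everything fully home and upright: the flanged nut (flange down) over the steel post, the tall coupling nut standing in the round well, the T-slot nut base down in the rectangular pocket, and the two step blocks on their flat bases, one in each lane of the two-lane tray (either block in either lane, either way round). Leave the pliers where they lie.

Things in the scene. Friction and masses are not known exactly. Their poses are not given: they have to be found in the camera images.
- flange_nut: steel hexagon nut standing on a round flange, with a bore right through, 34 mm tall; flange 48 mm across and 7 mm thick at the bottom, hexagon above it (its flats face +-x and 60 and 120 degrees from there in its own frame; 30 mm across flats, 34.6 mm across corners), bore 22 mm. Origin at the centre of its underside, z up the bore. About 0.16 kg
- coupling_nut: tall plain steel hexagon nut standing on end, 60 mm tall (its flats face +-x and 60 and 120 degrees from there in its own frame; 30 mm across flats, 34.6 mm across corners), bore 20 mm. Origin at the centre of its underside, z up the bore. About 0.25 kg
- t_nut: steel T-slot nut, 30 mm tall: base 36 mm (x) by 44 mm (y) by 14 mm high, and on it a neck 22 mm (x) by 44 mm (y), 16 mm high, with a round hole in its top; it can be gripped across the neck, along its x. Origin at the centre of its underside, z up. About 0.22 kg
- step_block_1: steel step block, a wedge with a staircase of ten steps: 60 mm long (x), 28 mm wide (y), 9 mm high at its -x end and rising evenly to 40 mm at its +x end. Origin at the centre of its underside, z up; centre of mass about 8 mm to +x; it can be gripped across its width (along y) about 14 mm to +x of the origin, where it is 26 to 38 mm high. About 0.3 kg
- step_block_2: the second step block, the same as the first
- post_holder: square base 84 x 84 x 14 mm with an upright threaded steel post in its middle, 12 mm thick, its tapered top 40 mm above the bench; made of plywood, screwed to the bench; origin at the centre of its underside on the bench, z up. The flange rests on the base (z = 14 mm)
- well_holder: square block 84 x 84 x 30 mm with a round well 44 mm wide and 18 mm deep in its middle (well floor at z = 12 mm); made of plywood, screwed to the bench; origin at the centre of its underside on the bench, z up
- pocket_holder: block 84 (x) x 92 (y) x 20 mm with a rectangular pocket 46 mm (x) by 54 mm (y), 10 mm deep, in its middle (pocket floor at z = 10 mm); made of plywood, screwed to the bench; origin at the centre of its underside on the bench, z up
- lane_tray: open tray 84 (x) x 93 (y) x 20 mm with a 5 mm dividing wall along its x axis and so two lanes, each 72 mm long (x) and 38 mm wide (y), their centres at y = +21.5 and -21.5 mm, floor at z = 7 mm, walls up to z = 20 mm; made of plywood, screwed to the bench; origin at the centre of its underside on the bench, z up
- pliers: combination pliers with blue handles, 176 x 52 x 14 mm, lying on the bench at the right: to be left alone; origin at the middle of the underside

How it is judged (in metres and radians):
At the end, for the whole second after the job is handed in: Flanged nut over the post, coupling nut in the well, T-slot nut in the pocket, a step block in each lane: each within 8 mm of its seat's centre (9 mm along a lane) and 4 mm of its floor, tilted under 0.06 rad, at rest (horizontal distance between flange_nut and post_holder below 0.008 m and z of flange_nut in the frame of post_holder below 0.018 m and angle between each of flange_nut, coupling_nut, t_nut's own z axis and vertical below 0.06 rad and horizontal distance between coupling_nut and well_holder below 0.008 m and z of coupling_nut in the frame of well_holder below 0.016 m and z of t_nut in the frame of pocket_holder below 0.014 m and x of t_nut in the frame of pocket_holder between -0.008 and 0.008 m and y of t_nut in the frame of pocket_holder between -0.008 and 0.008 m and (((x of step_block_1 in the frame of lane_tray between -0.009 and 0.009 m and y of step_block_1 in the frame of lane_tray between 0.0135 and 0.0295 m and z of step_block_1 in the frame of lane_tray below 0.011 m and angle between step_block_1's own z axis and vertical below 0.06 rad) and (x of step_block_2 in the frame of lane_tray between -0.009 and 0.009 m and y of step_block_2 in the frame of lane_tray between -0.0295 and -0.0135 m and z of step_block_2 in the frame of lane_tray below 0.011 m and angle between step_block_2's own z axis and vertical below 0.06 rad)) or ((x of step_block_1 in the frame of lane_tray between -0.009 and 0.009 m and y of step_block_1 in the frame of lane_tray between -0.0295 and -0.0135 m and z of step_block_1 in the frame of lane_tray below 0.011 m and angle between step_block_1's own z axis and vertical below 0.06 rad) and (x of step_block_2 in the frame of lane_tray between -0.009 and 0.009 m and y of step_block_2 in the frame of lane_tray between 0.0135 and 0.0295 m and z of step_block_2 in the frame of lane_tray below 0.011 m and angle between step_block_2's own z axis and vertical below 0.06 rad))) and linear speed of each of flange_nut, coupling_nut, t_nut, step_block_1, step_block_2 below 0.02 m/s); the robot touches nothing.
It fails at once if the pliers are moved by more than 30 mm (distance of pliers from where it was at the start of the episode above 0.03 m).
It also fails if it takes over 112 s, if anything falls off the work surface, if the arm or the gripper's body presses on something with over 40 N, if the wrist force passes 120 N, or if a joint passes its speed limit or range.

## Robot

A 6-joint arm with a two-finger parallel gripper is mounted at the origin on a cart in front of the work surface, level with it; the furniture and walls round the work are solid. World frame = base frame: x ahead of the robot, y to its left, z up, the work surface at z = 0. Lengths are in m, angles in degrees, forces in N, time in s.
With the tool pointing down it reaches from about 0.275 to 0.85 m from the base axis. Payload 19 kg.
Tool frame: the origin (TCP) lies on the front face of the gripper's body, between the roots of the fingers; the fingertips stand 73 mm ahead of it and the grasp point (between the pads) lies 54 mm ahead of it; z points along the fingers, y is the line along which they close (so a half turn about z gives the same grasp; the last joint's range is limited). The gripper opens to 85 mm and grips with 20 to 120 N. Pads are 22 mm wide; open, the fingers measure 114 mm over their backs; the gripper's body (76 mm by 85 mm) begins 54 mm behind the grasp point. The pads swing forward as they close: fully open they stand 13 mm farther back than shut.
Start: joints at [-70.818, 8.623, 82.357, -0, 89.026, -7.678], TCP at [0.26, -0.513, 0.304] pointing down, gripper open.
Joint ranges: [-160.23, 160.23], [-39.13, 120.54], [6.94, 153.29], [-79.49, 259.48], [9.18, 160.14], [-161.06, 161.06]. Speed limits (degrees/s): [108.29, 108.29, 127.2, 172.46, 172.46, 172.46].

## Interface

Orientations are given as a 3x3 rotation matrix whose columns are the frame's x, y, z axes.
In Python, from workcell import monitor, imaging, sign_off, finder gives the robot as it stands.
- The arm moves only by the tool jog_arm, never from a script. Its argument "motion" is one flat list of numbers, 7 for each row, row after row: the opening, from 0 (shut) to 1 (fully open), then the shift along the tool's x, y, z as a fraction of full scale, then the turn, a rotation vector about the tool's x, y, z as a fraction of full scale. In form: [grip, x, y, z, rx, ry, rz, grip, x, y, z, rx, ry, rz, ...]. A call has 1 to 5 rows; each row is the pose to reach, as a shift and turn from the pose commanded when the call began, along the tool's axes at that moment; what a row does not reach only later rows make up. Full scale, the value 1, is 15 cm for a shift and 45 degrees for a turn. A row lasts 1/12 s, in which the tool goes at most 41.7 mm and 7.16 degrees, less where a joint would pass 70% of its speed; a pose out of reach is approached as far as the arm can. A call with a number of a shift or a turn outside -1 to 1 is refused whole. A call with a gripper value outside its range is refused whole. The fingers move at their own pace and stop on an object; "grip_force" is the grip in N (left out, the last holds). Time passes only in rows, so rows that repeat a pose let the fingers close. It gives the time, the measured TCP pose, the force, the opening and the grip force at its end, in the units of the state.
- monitor.read_state(): the state, without advancing time (a new reading comes with each control period).
- imaging.camera(name): name is "scene" or "top" or "wrist"; returns the picture (420x560x3 uint8, red, green, blue); there is no depth.
- imaging.camera_params(name): a dict with "camera_matrix" (3x3 intrinsics, pixels), "world_to_cam" (4x4, takes a point from world to camera coordinates). Camera axes: x right, y down, z forward; pixel columns grow to the right and rows downward; lengths in m; the calibration is good to about 2 mm. A picture is of the moment at which its call begins: read the wrist's pose just before it. camera_params takes no time and is no camera call; for the wrist camera it gives the pose at the moment of the call.
- sign_off(): hands the job in; it is judged then, once.
Trained networks look in the newest picture that a camera, given by its name, has taken for a name from the list of things; names that differ only in an ending like _2 or _b are one class to them, and where a whole thing is asked for, a point or a joint stands for the part that bears it (a point fixed in the world has none). Each returns a list of dicts, best first, with "p" (0 to 1); they miss things now and then, are a little off and sometimes report something else, mostly with a low value. They report only what shows in the picture. A call takes as long as a camera call.
- finder.regions_of(target, camera): "mask" (420x560 bool, what is visible of it) and "bbox" ([left, top, width, height] in pixels, round what is visible of it).
The state is a dict: "clock": time; "joints": joint angles; "joint_velocities": joint speeds; "effort": joint torques, N m; "tcp_pos": TCP position; "ee_rot": TCP orientation; "contact_force": force on the tool from outside, world axes, zero at the start; "moment": the same for the moment, N m; "width": finger opening in m; "grip_force": force on a finger pad.
Only numpy, scipy, OpenCV 4.12 (cv2) and the standard library are available. Lean on these libraries where they do the work, as an engineer would, in place of code of your own. Each camera call takes 0.05 s, during which the arm holds its last target. There are 200 camera calls.

## Working session

There is one attempt and no reset: what is moved stays moved. The work goes in short steps, Python scripts to look and compute and a tool call to move; the robot and the scene stay as the last step left them, time stands still between calls to the robot, and variables do not carry over. Pictures are saved under pics/ and viewed, at most 14 in all, crops included, and the job is handed in when it is done.

Besides the shell and the picture viewer there is one more tool, called after "Call:" as name(argument=value, ...) on one line, values as JSON. jog_arm: Moves the arm, as the interface text tells. Shift numbers are shares of 15 cm and turn numbers shares of 45 degrees, none past 1 either way. Its arguments: {"type":"object","properties":{"motion":{"type":"array"},"grip_force":{"type":"number"}},"required":["motion"]}

```bash
ls; mkdir -p pics; cat > h.py <<'E'
import numpy as np, cv2
from workcell import monitor, imaging, sign_off, finder
def snap(cam,name=None):
    im=imaging.camera(cam)
    if name: cv2.imwrite('pics/'+name,cv2.cvtColor(np.asarray(im),cv2.COLOR_RGB2BGR))
    return im
def ray(cam,uv,z):
    p=imaging.camera_params(cam);K=np.array(p['camera_matrix']);T=np.array(p['world_to_cam'])
    R=T[:3,:3];c=-R.T@T[:3,3]
    d=R.T@np.linalg.inv(K)@np.array([uv[0],uv[1],1.])
    return c+d*(z-c[2])/d[2]
def proj(cam,P):
    p=imaging.camera_params(cam);K=np.array(p['camera_matrix']);T=np.array(p['world_to_cam'])
    q=K@(T[:3,:3]@np.array(P).reshape(-1,3).T+T[:3,3:4]);return (q[:2]/q[2]).T
E
python3 - <<'E'
from h import *
a=snap('top','top0.png');snap('scene','scene0.png')
p=imaging.camera_params('top');print(p)
for n,z in [('flange_nut',.034),('coupling_nut',.06),('t_nut',.03),('step_block_1',.0),('post_holder',.014),('well_holder',.03),('pocket_holder',.02),('lane_tray',.02),('pliers',.01)]:
    for r in finder.regions_of(n,'top')[:4]:
        if r['p']<.2: continue
        m=r['mask'].astype(np.uint8); ys,xs=np.nonzero(m)
        rc=cv2.minAreaRect(np.c_[xs,ys].astype(np.float32))
        print(n,round(r['p'],2),r['bbox'],'cen',xs.mean().round(1),ys.mean().round(1),ray('top',(xs.mean(),ys.mean()),z).round(4),'rect',np.round(rc[0],1),np.round(rc[1],1),round(rc[2],1))
s=monitor.read_state();print(s)
E
```

```text
pics
{'camera_matrix': array([[462.82475868,   0.        , 278.3667141 ],
       [  0.        , 462.82475868, 210.03808476],
       [  0.        ,   0.        ,   1.        ]]), 'world_to_cam': array([[ 2.36737405e-02, -9.99719736e-01, -6.40415750e-05,
        -1.90685455e-01],
       [-9.97393596e-01, -2.36142891e-02, -6.81790293e-02,
         5.07275616e-01],
       [ 6.81584089e-02,  1.67792730e-03, -9.97673101e-01,
         1.09624003e+00],
       [ 0.00000000e+00,  0.00000000e+00,  0.00000000e+00,
         1.00000000e+00]])}
flange_nut 0.77 [300.1, 249.0, 18.0, 19.9] cen 308.8 256.6 [ 0.4023 -0.2529  0.034 ] rect [309.2 256.2] [17.7 18.4] 45.0
coupling_nut 0.57 [338.7, 250.3, 18.2, 11.4] cen 347.6 254.2 [ 0.4107 -0.3401  0.06  ] rect [347.5 254.5] [13. 15.] 90.0
t_nut 0.65 [371.5, 241.1, 20.5, 13.2] cen 381.5 248.9 [ 0.4244 -0.4247  0.03  ] rect [381.8 249.1] [20.8 15. ] 12.5
step_block_1 0.79 [262.6, 192.1, 13.5, 28.1] cen 270.7 205.2 [ 0.5242 -0.1596  0.    ] rect [270.8 205.3] [11.5 25.9] 7.1
step_block_1 0.72 [272.3, 240.3, 15.3, 28.5] cen 277.7 253.9 [ 0.4062 -0.1794  0.   
[... 1099 characters left out ...]
  8.90261789e+01, -7.67756841e+00]), 'joint_velocities': array([-0.04293361, -0.0291246 ,  0.02853593,  0.02247122,  0.03573535,
       -0.05713929]), 'effort': array([-2.06565499e-03, -7.12405729e+01, -5.70818603e+01, -2.32520106e-04,
        1.64575820e-03,  4.35866093e-05]), 'tcp_pos': array([ 0.25977931, -0.5129445 ,  0.30385336]), 'ee_rot': array([[ 8.92101342e-01,  4.51835360e-01, -4.72640532e-05],
       [ 4.51835363e-01, -8.92101334e-01,  1.23075848e-04],
       [ 1.34456954e-05, -1.31151700e-04, -9.99999991e-01]]), 'contact_force': array([ 0.344058  ,  0.18339124, -0.40146156]), 'moment': array([-0.05645517,  0.00432628,  0.01910768]), 'grip_force': 0.0, 'width': 0.0856237151923704}
```

View pics/top0.png

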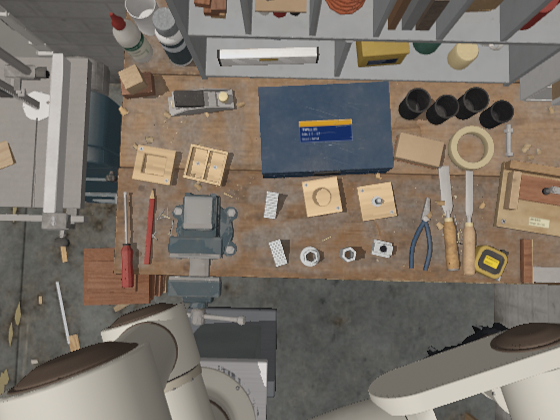

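View pics/scene0.png

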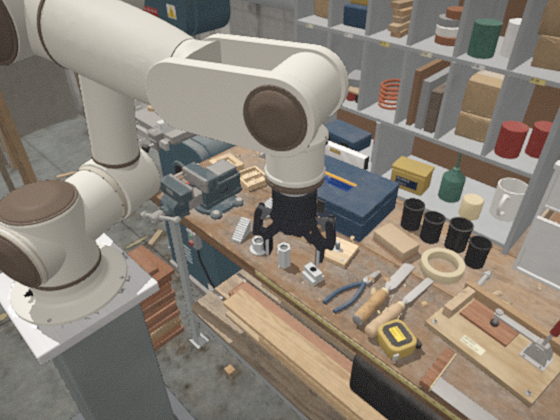

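Top view: parts stand in front at (278,253), (271,205), (309,256), (348,254), (382,249); the holders are at (376,201), (322,197), (154,165) and (205,165). The detections agree with the picture, apart from low-p duplicates. The vise at (200,225) stands in front of the tray.

```bash
cat >> h.py <<'E'
from scipy.spatial.transform import Rotation as Ro
def Rdown(yaw): # yaw (deg) of tool y axis in world, tool z down
    a=np.radians(yaw);y=np.array([np.cos(a),np.sin(a),0]);z=np.array([0,0,-1.]);return np.c_[np.cross(y,z),y,z]
def move(pos,yaw,frm=None,quiet=False):
    """numbers to go from frm=(pos,yaw) (default: measured) to TCP pos,yaw"""
    if frm is None:
        s=monitor.read_state();p0,R0=s['tcp_pos'],s['ee_rot']
    else: p0,R0=np.array(frm[0]),Rdown(frm[1])
    d=R0.T@(np.array(pos)-p0)/.15
    r=Ro.from_matrix(R0.T@Rdown(yaw)).as_rotvec(degrees=True)/45
    print('shift',d.round(3),'turn',r.round(3),'rows',round(max(np.linalg.norm(d)*150/41.7,np.linalg.norm(r)*45/7.16),1))
E
python3 - <<'E'
from h import *
s=monitor.read_state();p=imaging.camera_params('wrist');T=np.array(p['world_to_cam']);R=T[:3,:3];c=-R.T@T[:3,3]
print(p['camera_matrix']);print('cam in tool',s['ee_rot'].T@(c-s['tcp_pos']));print(s['ee_rot'].T@R.T)
move([.42,-.33,.38],-90)
E
```

```text
[[352.06656107   0.         279.4991983 ]
 [  0.         352.06656107 205.74418849]
 [  0.           0.           1.        ]]
cam in tool [ 0.0759311   0.0003422  -0.06966482]
[[-7.04021637e-04 -9.54797262e-01 -2.97256948e-01]
 [ 9.99999647e-01 -8.08548087e-04  2.28684684e-04]
 [-4.58694046e-04 -2.97256682e-01  9.54797494e-01]]
shift [ 1.504 -0.605 -0.508] turn [-0.     0.     0.597] rows 6.1
```

```bash
python3 - <<'E'
from h import *
move([.44,-.31,.26],-90)
s=monitor.read_state()
E
```

```text
shift [ 1.683 -0.664  0.292] turn [-0.     0.     0.597] rows 6.6
```

Call:
jog_arm(motion=[1,0.9,-0.35,0.15,0,0,0.597,1,0.9,-0.35,0.15,0,0,0.597,1,0.9,-0.35,0.15,0,0,0.597,1,0.9,-0.35,0.15,0,0,0.597,1,0.9,-0.35,0.15,0,0,0.597])

```text
clock: 0.97
tcp_pos: [0.359, -0.4015, 0.2808]
ee_rot: [[1.0, -0.008, 0.001], [-0.008, -1.0, 0.002], [0.0, -0.002, -1.0]]
contact_force: [0.2, -0.6, -0.1]
width: 0.0854
grip_force: 0.0
```

```bash
python3 - <<'E'
from h import *
move([.44,-.31,.26],-90)
s=monitor.read_state();print(s['clock'],s['tcp_pos'],s['joints'])
E
```

```text
shift [ 0.535 -0.614  0.14 ] turn [-0.002 -0.001 -0.01 ] rows 3.0
0.9667 [ 0.35901957 -0.4015309   0.28077436] [-5.64326055e+01  4.82129715e+00  8.92559189e+01  7.69024291e-02
  8.59858002e+01  3.40145025e+01]
```

Call:
jog_arm(motion=[1,0.535,-0.614,0.14,0,0,0,1,0.535,-0.614,0.14,0,0,0,1,0.535,-0.614,0.14,0,0,0,1,0.535,-0.614,0.14,0,0,0,1,0.535,-0.614,0.14,0,0,0])

```text
clock: 1.38
tcp_pos: [0.4377, -0.3116, 0.2601]
ee_rot: [[1.0, 0.004, -0.0], [0.004, -1.0, 0.0], [-0.0, -0.0, -1.0]]
contact_force: [-1.4, -0.4, -0.1]
width: 0.0854
grip_force: 0.0
```

```bash
python3 - <<'E'
from h import *
s=monitor.read_state();print(s['clock'],s['tcp_pos'])
imaging.camera('wrist');imaging.camera('wrist')
s=monitor.read_state();print(s['clock'],s['tcp_pos'],s['ee_rot'][:,1])
a=snap('wrist','w0.png')
for n,z in [('flange_nut',.034),('coupling_nut',.06),('t_nut',.03),('step_block_1',.0),('post_holder',.014),('well_holder',.03)]:
    for r in finder.regions_of(n,'wrist')[:3]:
        if r['p']<.3: continue
        m=r['mask'].astype(np.uint8); ys,xs=np.nonzero(m)
        rc=cv2.minAreaRect(np.c_[xs,ys].astype(np.float32))
        print(n,round(r['p'],2),np.round(r['bbox'],0),'cen',xs.mean().round(1),ys.mean().round(1),ray('wrist',(xs.mean(),ys.mean()),z).round(4),'rect',np.round(rc[0],1),np.round(rc[1],1),round(rc[2],1))
E
```

```text
1.3833 [ 0.43767912 -0.3116145   0.26012341]
1.4833 [ 0.43655473 -0.31342834  0.26056768] [ 4.74729435e-04 -9.99999833e-01  3.28968612e-04]
flange_nut 0.97 [198. 189.  49.  52.] cen 219.7 213.0 [ 0.4135 -0.2613  0.034 ] rect [220.5 214. ] [50. 47.] 90.0
flange_nut 0.7 [295. 188.  41.  51.] cen 312.4 215.5 [ 0.4109 -0.3436  0.034 ] rect [314. 215.] [54. 40.] 90.0
coupling_nut 0.78 [292. 188.  43.  54.] cen 312.3 215.9 [ 0.4194 -0.341   0.06  ] rect [311.9 214.9] [53.3 39.4] 74.1
t_nut 0.84 [371. 170.  64.  43.] cen 402.7 191.2 [ 0.432 -0.423  0.03 ] rect [403.2 190.9] [60.8 40.6] 11.3
step_block_1 0.76 [ 99. 172.  69.  66.] cen 134.8 205.0 [ 0.4107 -0.1722  0.    ] rect [132.2 209.6] [65.6 50.8] 65.2
step_block_1 0.75 [64. 34. 61. 86.] cen 96.9 75.4 [ 0.5301 -0.1537  0.    ] rect [91.5 78. ] [82. 59.] 90.0
post_holder 0.92 [341.   0. 113. 121.] cen 399.2 58.4 [ 0.5423 -0.4139  0.014 ] rect [401.   58.6] [110.9 107.9] 83.2
well_holder 0.67 [170.   0. 130. 115.] cen 236.3 51.4 [ 0.5461 -0.2802  0.03  ] rect [236.3  47.7] [116.6 111.2] 79.4
well_holder 0.42 [294. 186.  39.  56.] cen 312.4 215.8 [ 0.4096 -0.3436  0.03  ] rect [311.5 215. ] [53.4 41.4] 71.6
```

View pics/w0.png

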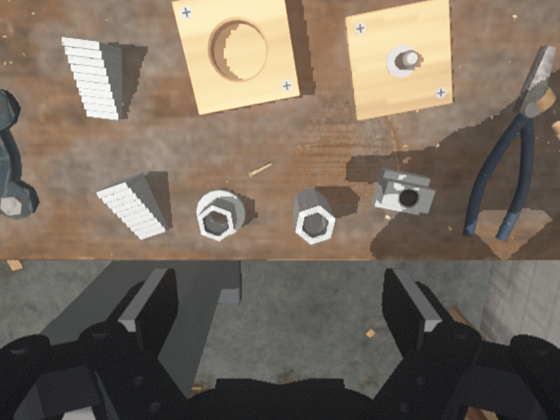

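```bash
cat >> h.py <<'E'
from scipy.optimize import minimize
def box(x0,x1,y0,y1,z0,z1): return np.array([[x,y,z] for x in(x0,x1) for y in(y0,y1) for z in(z0,z1)],float)/1000
def prism(r,n,ph,z0,z1):
    a=np.radians(ph)+2*np.pi*np.arange(n)/n
    return np.array([[r*np.cos(t),r*np.sin(t),z] for z in(z0,z1) for t in a])/1000
wedge=np.array([[x,y,z] for y in(-14,14) for x,z in((-30,0),(30,0),(30,40),(24,40),(-30,9),(-24,9))],float)/1000
MODEL={'flange_nut':[prism(24,32,0,0,7),prism(17.3,6,30,7,34)],'coupling_nut':[prism(17.3,6,30,0,60)],
't_nut':[box(-18,18,-22,22,0,14),box(-11,11,-22,22,14,30)],'step_block':[wedge],
'post_holder':[box(-42,42,-42,42,0,14),prism(6,16,0,14,40)],'well_holder':[box(-42,42,-42,42,0,30)],
'pocket_holder':[box(-42,42,-46,46,0,20)],'lane_tray':[box(-42,42,-46.5,46.5,0,20)]}
def place(V,x,y,yaw,z=0):
    c,s=np.cos(np.radians(yaw)),np.sin(np.radians(yaw));return V@np.array([[c,s,0],[-s,c,0],[0,0,1]])+[x,y,z]
def P2(par,P):
    K,T=par;q=K@(T[:3,:3]@P.T+T[:3,3:4]);return (q[:2]/q[2]).T
def par(cam):
    p=imaging.camera_params(cam);return np.array(p['camera_matrix']),np.array(p['world_to_cam'])
S=4
def sil(pr,name,x,y,yaw,z=0):
    im=np.zeros((420*S,560*S),np.uint8)
    for V in MODEL[name]:
        h=cv2.convexHull(P2(pr,place(V,x,y,yaw,z)).astype(np.float32))
        cv2.fillConvexPoly(im,np.round((h+.5)*S).astype(np.int32),1)
    return im
def fit(pr,name,mask,x,y,yaws,z=0):
    M=cv2.resize(mask.astype(np.uint8),(560*S,420*S),interpolation=cv2.INTER_NEAREST)
    def cost(q):
        s=sil(pr,name,q[0]/1e3,q[1]/1e3,q[2],z);return 1-(s&M).sum()/max(1,(s|M).sum())
    out=[]
    for w in yaws:
        r=minimize(cost,[x*1e3,y*1e3,w],method='Nelder-Mead',options=dict(initial_simplex=[[x*1e3,y*1e3,w],[x*1e3+6,y*1e3,w],[x*1e3,y*1e3+6,w],[x*1e3,y*1e3,w+15]],maxiter=60,xatol=.1,fatol=1e-4))
        out.append((1-r.fun,r.x[0]/1e3,r.x[1]/1e3,r.x[2]))
    return sorted(out,reverse=True)
def draw(im,pr,name,x,y,yaw,z=0,k=1,o=(0,0),col=(255,0,0)):
    for V in MODEL[name]:
        Q=place(V,x,y,yaw,z)
        for sub in (Q,):
            h=cv2.convexHull(P2(pr,sub).astype(np.float32));cv2.polylines(im,[np.round((h-o+.5)*k).astype(np.int32)],True,col,1)
E
python3 - <<'E'
from h import *
im=snap('wrist');pr=par('wrist')
big=cv2.resize(im[0:250,60:460],None,fx=2,fy=2,interpolation=cv2.INTER_CUBIC)
def best(n,x,y):
    R=[(r['p'],r['mask']) for r in finder.regions_of(n,'wrist')[:4]]
    def d(m):
        ys,xs=np.nonzero(m);q=ray('wrist',(xs.mean(),ys.mean()),.02);return np.hypot(q[0]-x,q[1]-y)
    return min(R,key=lambda t:d(t[1]))[1]
for n,x,y,ys in [('flange_nut',.41,-.26,[0,20,40]),('coupling_nut',.41,-.34,[0,20,40]),('t_nut',.43,-.42,[0,45,90,135]),('step_block_1',.53,-.155,[0,90,180,270]),('step_block_1',.41,-.18,[0,45,90,180,270]),('post_holder',.54,-.414,[0,20]),('well_holder',.545,-.28,[0,20])]:
    k=n.replace('_1','')
    f=fit(pr,k,best(n,x,y),x,y,ys)
    print(n,[np.round(t,4).tolist() for t in f[:3]])
    draw(big,pr,k,*f[0][1:],k=2,o=(60,0))
cv2.imwrite('pics/f0.png',big[:,:,::-1])
s=monitor.read_state();print(s['tcp_pos'],s['clock'])
E
```

```text
flange_nut [[0.8902, 0.4046, -0.256, 37.9033], [0.8896, 0.4046, -0.256, 38.081], [0.8787, 0.4042, -0.256, 6.1172]]
coupling_nut [[0.9629, 0.4128, -0.3425, 20.8243], [0.9563, 0.4127, -0.3426, 13.9641], [0.9071, 0.4129, -0.3423, 39.9637]]
t_nut [[0.94, 0.4273, -0.4272, -12.9234], [0.9398, 0.4273, -0.4279, 168.5003], [0.9397, 0.4273, -0.4274, -13.014]]
step_block_1 [[0.9477, 0.5246, -0.1606, -7.4636], [0.9469, 0.5243, -0.1606, 352.956], [0.7789, 0.5301, -0.1605, 206.2946]]
step_block_1 [[0.9427, 0.4114, -0.1796, 18.5943], [0.9427, 0.4114, -0.1796, 18.6101], [0.9421, 0.4115, -0.1798, 18.7805]]
post_holder [[0.9815, 0.541, -0.4151, 10.4048], [0.9814, 0.541, -0.415, 10.4535]]
well_holder [[0.9846, 0.5484, -0.2805, 10.3759], [0.9843, 0.5483, -0.2807, 10.124]]
[ 0.43673599 -0.31301455  0.26036597] 2.2333
```

View pics/f0.png

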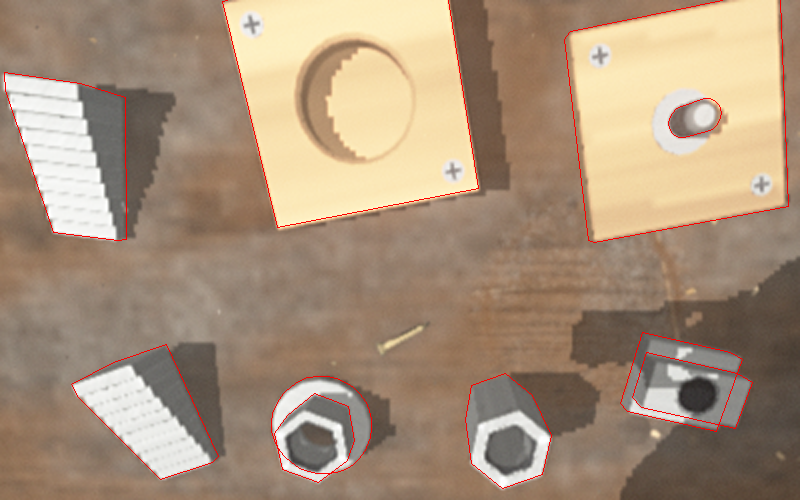

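Fits sit well on the picture: the red outlines match the blocks, T-nut and coupling nut (509,450), and the well (355,100) and post (700,115) holders. The flange nut is off by about 1 mm. Start with the coupling nut.

```bash
python3 - <<'E'
from h import *
move([.4128,-.3425,.165],-99.2)
E
```

```text
shift [-0.16   0.197  0.636] turn [-0.     0.     0.204] rows 2.5
```

Call:
jog_arm(motion=[0.7,-0.16,0.197,0.636,0,0,0.204,0.7,-0.16,0.197,0.636,0,0,0.204,0.7,-0.16,0.197,0.636,0,0,0.204,0.7,-0.16,0.197,0.636,0,0,0.204,0.7,-0.16,0.197,0.636,0,0,0.204], grip_force=60)

```text
clock: 2.65
tcp_pos: [0.4127, -0.3426, 0.165]
ee_rot: [[0.987, -0.16, -0.001], [-0.16, -0.987, 0.001], [-0.001, -0.001, -1.0]]
contact_force: [0.8, 0.4, 0.7]
width: 0.0593
grip_force: 0.0
```

Call:
jog_arm(motion=[0.7,0,0,0.2,0,0,0,0.7,0,0,0.447,0,0,0,0.7,0,0,0.447,0,0,0,0.7,0,0,0.447,0,0,0,0.7,0,0,0.447,0,0,0])

```text
clock: 3.07
tcp_pos: [0.4138, -0.3431, 0.1007]
ee_rot: [[0.987, -0.159, 0.002], [-0.159, -0.987, -0.002], [0.002, 0.002, -1.0]]
contact_force: [0.2, -0.6, -0.1]
width: 0.0602
grip_force: 0.0
```

Call:
jog_arm(motion=[0,0,0,0,0,0,0,0,0,0,0,0,0,0,0,0,0,0,0,0,0,0,0,0,0,0,0,0,0,0,0,0,0,0,0])

```text
clock: 3.48
tcp_pos: [0.4133, -0.3431, 0.0998]
ee_rot: [[0.987, -0.16, 0.002], [-0.16, -0.987, -0.002], [0.002, 0.002, -1.0]]
contact_force: [-1.4, 2.8, 12.3]
width: 0.0288
grip_force: 58.8
```

Call:
jog_arm(motion=[0,0,0,0,0,0,0,0,0,0,0,0,0,0])

```text
clock: 3.65
tcp_pos: [0.4133, -0.3431, 0.0998]
ee_rot: [[0.987, -0.16, 0.002], [-0.16, -0.987, -0.002], [0.002, 0.002, -1.0]]
contact_force: [-0.9, 2.1, 13.3]
width: 0.0293
grip_force: 58.8
```

```bash
python3 - <<'E'
from h import *
s=monitor.read_state();print(s['tcp_pos'],s['width'],s['grip_force'],np.degrees(np.arctan2(*s['ee_rot'][[1,0],1])))
y0=-99.2
move([.4128,-.3425,.20],-99.2)
move([.5484,-.2805,.20],-90,(s['tcp_pos']*[1,1,0]+[0,0,.2],-99.2))
E
```

```text
[ 0.41330064 -0.34309536  0.09981704] 0.029342481376000398 58.80059052104116 -99.18002266599082
shift [-0.003 -0.002 -0.668] turn [ 0.002 -0.003  0.   ] rows 2.4
shift [ 0.822 -0.556  0.   ] turn [ 0.     0.    -0.204] rows 3.6
```

Call:
jog_arm(motion=[0,0,0,-0.3,0,0,0,0,0,0,-0.667,0,0,0,0,0,0,-0.667,0,0,0,0,0,0,-0.667,0,0,0])

```text
clock: 3.98
tcp_pos: [0.4137, -0.3436, 0.2032]
ee_rot: [[0.987, -0.16, 0.005], [-0.159, -0.987, -0.005], [0.006, 0.005, -1.0]]
contact_force: [-0.2, -0.0, -1.7]
width: 0.0291
grip_force: 61.2
```

Call:
jog_arm(motion=[0,0.2,-0.14,0,0,0,0,0,0.41,-0.28,0,0,0,0,0,0.62,-0.42,0,0,0,0,0,0.822,-0.556,0,0,0,0,0,0.822,-0.556,0,0,0,0])

```text
clock: 4.4
tcp_pos: [0.5517, -0.2769, 0.1967]
ee_rot: [[0.988, -0.157, 0.001], [-0.157, -0.988, 0.002], [0.0, -0.002, -1.0]]
contact_force: [1.5, 0.4, -2.7]
width: 0.0291
grip_force: 60.9
```

Call:
jog_arm(motion=[0,0,0,0,0,0,0,0,0,0,0,0,0,0,0,0,0,0,0,0,0])

```text
clock: 4.65
tcp_pos: [0.5469, -0.2803, 0.1976]
ee_rot: [[0.987, -0.16, -0.001], [-0.16, -0.987, 0.0], [-0.001, -0.0, -1.0]]
contact_force: [-0.1, -0.5, -3.3]
width: 0.0292
grip_force: 60.9
```

```bash
python3 - <<'E'
from h import *
s=monitor.read_state();print(s['tcp_pos'],s['width'],s['grip_force'],s['contact_force'])
move([.5484,-.2805,.15],-99.2)
snap('wrist','w1.png')
E
```

```text
[ 0.54692716 -0.28030205  0.19755492] 0.029179282763866245 60.888045796891674 [-0.05941895 -0.45326357 -3.3005879 ]
shift [ 0.01  -0.     0.317] turn [-0.     0.001 -0.001] rows 1.1
```

View pics/w1.png

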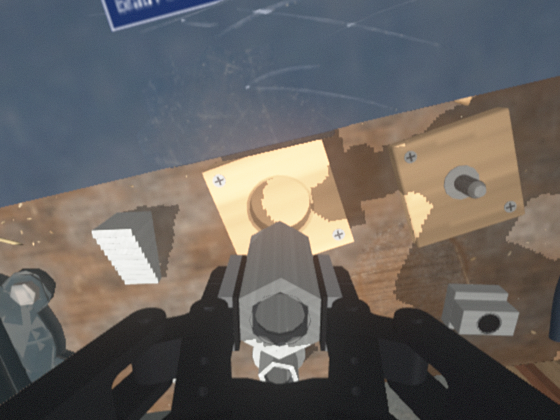

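The nut hangs upright between the fingers at (280,320), with the well at (280,205) ahead of it. Lower it.

Call:
jog_arm(motion=[0,0.01,0,0.2,0,0,0,0,0.01,0,0.36,0,0,0,0,0.01,0,0.36,0,0,0,0,0.01,0,0.46,0,0,0,0,0.01,0,0.46,0,0,0])

```text
clock: 5.12
tcp_pos: [0.5483, -0.2803, 0.128]
ee_rot: [[0.987, -0.161, -0.002], [-0.161, -0.987, 0.001], [-0.002, -0.001, -1.0]]
contact_force: [-1.0, 0.1, -3.4]
width: 0.0292
grip_force: 60.9
```

Call:
jog_arm(motion=[0,0,0,0.05,0,0,0,0,0,0,0.095,0,0,0,0,0,0,0.095,0,0,0,0,0,0,0.095,0,0,0])

```text
clock: 5.45
tcp_pos: [0.5492, -0.2802, 0.1149]
ee_rot: [[0.987, -0.16, -0.0], [-0.16, -0.987, 0.0], [-0.0, -0.0, -1.0]]
contact_force: [0.6, 0.2, -1.9]
width: 0.0292
grip_force: 60.9
```

Call:
jog_arm(motion=[0,0,0,0.017,0,0,0,0,0,0,0.017,0,0,0,0.6,0,0,0.017,0,0,0,0.6,0,0,0.017,0,0,0,0.6,0,0,0.017,0,0,0])

```text
clock: 5.87
tcp_pos: [0.5494, -0.2803, 0.1126]
ee_rot: [[0.987, -0.16, 0.0], [-0.16, -0.987, -0.0], [0.001, 0.0, -1.0]]
contact_force: [-0.0, 0.8, 0.9]
width: 0.0517
grip_force: 0.0
```

Call:
jog_arm(motion=[0.6,0,0,-0.2,0,0,0,0.6,0,0,-0.45,0,0,0,0.6,0,0,-0.75,0,0,0,0.6,0,0,-0.8,0,0,0,0.6,0,0,-0.8,0,0,0])

```text
clock: 6.28
tcp_pos: [0.5502, -0.2807, 0.2369]
ee_rot: [[0.987, -0.16, 0.006], [-0.16, -0.987, -0.004], [0.006, 0.003, -1.0]]
contact_force: [-0.2, -0.4, 0.5]
width: 0.0512
grip_force: 0.0
```

```bash
python3 - <<'E'
from h import *
s=monitor.read_state();print(s['tcp_pos'],s['width'],s['contact_force'])
move([.404,-.256,.17],-86)
E
```

```text
[ 0.55019041 -0.28073816  0.23689926] 0.05115690931740234 [-0.21809692 -0.44325016  0.5184585 ]
shift [-0.991 -0.009  0.44 ] turn [ 0.005 -0.008 -0.293] rows 3.9
```

Call:
jog_arm(motion=[0.7,-0.25,0,0,0,0,-0.1,0.7,-0.5,0,0.1,0,0,-0.2,0.7,-0.75,-0.005,0.25,0,0,-0.293,0.7,-0.99,-0.009,0.44,0,0,-0.293,0.7,-0.99,-0.009,0.44,0,0,-0.293])

```text
clock: 6.7
tcp_pos: [0.3976, -0.2525, 0.1613]
ee_rot: [[0.998, 0.07, -0.006], [0.07, -0.998, 0.005], [-0.006, -0.005, -1.0]]
contact_force: [-1.3, 0.0, -0.2]
width: 0.0599
grip_force: 0.0
```

Call:
jog_arm(motion=[0.7,0,0,0,0,0,0,0.7,0,0,0,0,0,0])

```text
clock: 6.87
tcp_pos: [0.4033, -0.2555, 0.1666]
ee_rot: [[0.998, 0.069, 0.001], [0.069, -0.998, -0.0], [0.001, 0.0, -1.0]]
contact_force: [1.1, -0.9, 0.2]
width: 0.0597
grip_force: 0.0
```

```bash
python3 - <<'E'
from h import *
s=monitor.read_state();print(s['tcp_pos'],s['width'],s['contact_force'])
move([.404,-.256,.083],-86)
E
```

```text
[ 0.4032971  -0.25548528  0.16662606] 0.059720085605906206 [ 1.06285741 -0.93617215  0.20769918]
shift [0.004 0.003 0.558] turn [ 0.001 -0.001 -0.001] rows 2.0
```

Call:
jog_arm(motion=[0.7,0.004,0.003,0.25,0,0,0,0.7,0.004,0.003,0.45,0,0,0,0.7,0.004,0.003,0.53,0,0,0,0.7,0.004,0.003,0.53,0,0,0,0.7,0.004,0.003,0.53,0,0,0])

```text
clock: 7.28
tcp_pos: [0.4047, -0.256, 0.0872]
ee_rot: [[0.998, 0.07, 0.0], [0.07, -0.998, -0.0], [0.0, 0.0, -1.0]]
contact_force: [0.4, -0.6, 0.8]
width: 0.0598
grip_force: 0.0
```

Call:
jog_arm(motion=[0.35,0,0,0,0,0,0,0,0,0,0,0,0,0,0,0,0,0,0,0,0,0,0,0,0,0,0,0,0,0,0,0,0,0,0])

```text
clock: 7.7
tcp_pos: [0.4043, -0.2561, 0.0884]
ee_rot: [[0.998, 0.07, 0.002], [0.07, -0.998, -0.002], [0.002, 0.002, -1.0]]
contact_force: [-0.6, 1.7, 9.7]
width: 0.029
grip_force: 59.3
```

Call:
jog_arm(motion=[0,0,0,0,0,0,0,0,0,0,0,0,0,0])

```text
clock: 7.87
tcp_pos: [0.4043, -0.2561, 0.0884]
ee_rot: [[0.998, 0.07, 0.002], [0.07, -0.998, -0.002], [0.002, 0.002, -1.0]]
contact_force: [0.2, 1.9, 10.5]
width: 0.0288
grip_force: 59.4
```

```bash
python3 - <<'E'
from h import *
s=monitor.read_state();print(s['tcp_pos'],s['width'],s['contact_force'])
p=s['tcp_pos'].copy();p[2]+=.09
move([.541,-.4151,p[2]],-86,(p,-86))
E
```

```text
[ 0.40431501 -0.25606051  0.08840068] 0.028789854569026337 [ 0.22959171  1.87693262 10.46237628]
shift [0.835 1.121 0.   ] turn [0. 0. 0.] rows 5.0
```

Call:
jog_arm(motion=[0,0,0,-0.25,0,0,0,0,0,0,-0.6,0,0,0,0,0,0,-0.6,0,0,0])

```text
clock: 8.12
tcp_pos: [0.4048, -0.2566, 0.183]
ee_rot: [[0.998, 0.07, 0.006], [0.07, -0.998, -0.005], [0.005, 0.005, -1.0]]
contact_force: [1.4, -1.6, 1.8]
width: 0.029
grip_force: 60.6
```

Call:
jog_arm(motion=[0,0.14,0.187,0,0,0,0,0,0.28,0.373,0,0,0,0,0,0.417,0.56,0,0,0,0,0,0.56,0.747,0,0,0,0,0,0.7,0.94,0,0,0,0])

```text
clock: 8.53
tcp_pos: [0.5193, -0.3901, 0.1773]
ee_rot: [[0.998, 0.07, 0.001], [0.07, -0.998, -0.001], [0.001, 0.001, -1.0]]
contact_force: [0.0, -0.0, -0.2]
width: 0.0288
grip_force: 60.5
```

Call:
jog_arm(motion=[0,0.07,0.1,0,0,0,0,0,0.135,0.18,0,0,0,0,0,0.135,0.18,0,0,0,0,0,0.135,0.18,0,0,0,0,0,0.135,0.18,0,0,0,0])

```text
clock: 8.95
tcp_pos: [0.54, -0.414, 0.1768]
ee_rot: [[0.998, 0.07, -0.0], [0.07, -0.998, 0.0], [-0.0, -0.0, -1.0]]
contact_force: [-0.6, 1.0, -1.1]
width: 0.0287
grip_force: 60.5
```

```bash
python3 - <<'E'
from h import *
im=snap('wrist');s=monitor.read_state();print(s['tcp_pos'],s['width'],s['contact_force'])
pr=par('wrist')
m=finder.regions_of('post_holder','wrist');print([ (r['p'],r['bbox']) for r in m[:3]])
m=finder.regions_of('well_holder','wrist');print([ (r['p'],r['bbox']) for r in m[:2]])
im=im.copy();draw(im,pr,'post_holder',.541,-.4151,10.4);draw(im,pr,'coupling_nut',.5484,-.2805,20.8,.012);draw(im,pr,'well_holder',.5484,-.2805,10.4)
cv2.imwrite('pics/w2.png',im[:,:,::-1])
move([.541,-.4151,.11],-86)
E
```

```text
[ 0.53988689 -0.41389537  0.17704368] 0.028656606611720845 [-0.40654828  0.34563475 -0.88008356]
[(0.75, [208.9, 138.8, 135.7, 119.5])]
[(0.69, [0.0, 117.2, 166.9, 143.2])]
shift [0.006 0.008 0.448] turn [ 0. -0.  0.] rows 1.6
```

View pics/w2.png

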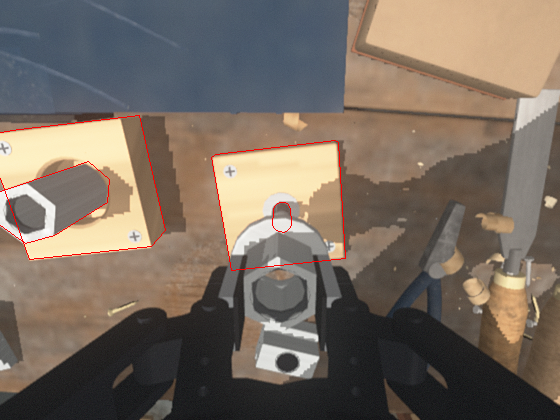

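The picture shows holder outlines matching, the coupling nut standing in the well (45,200), and the held nut in line with the post (282,210).

Call:
jog_arm(motion=[0,0.006,0.008,0.15,0,0,0,0,0.006,0.008,0.28,0,0,0,0,0.006,0.008,0.32,0,0,0,0,0.006,0.008,0.36,0,0,0,0,0.006,0.008,0.4,0,0,0])

```text
clock: 9.52
tcp_pos: [0.5413, -0.4155, 0.1172]
ee_rot: [[0.998, 0.07, 0.001], [0.07, -0.998, -0.0], [0.001, 0.001, -1.0]]
contact_force: [0.6, 0.0, -1.4]
width: 0.0287
grip_force: 60.5
```

Call:
jog_arm(motion=[0,0,0,0.05,0,0,0,0,0,0,0.09,0,0,0,0,0,0,0.09,0,0,0,0,0,0,0.09,0,0,0])

```text
clock: 9.85
tcp_pos: [0.5412, -0.4156, 0.1032]
ee_rot: [[0.998, 0.07, 0.0], [0.07, -0.998, -0.0], [0.0, 0.0, -1.0]]
contact_force: [-0.6, -0.0, -1.0]
width: 0.0289
grip_force: 60.6
```

Call:
jog_arm(motion=[0.6,0,0,0,0,0,0,0.6,0,0,0,0,0,0,0.6,0,0,0,0,0,0,0.6,0,0,-0.1,0,0,0,0.6,0,0,-0.3,0,0,0])

```text
clock: 10.27
tcp_pos: [0.5402, -0.4146, 0.1452]
ee_rot: [[0.998, 0.07, -0.004], [0.07, -0.998, 0.004], [-0.004, -0.004, -1.0]]
contact_force: [-0.1, 0.0, -0.4]
width: 0.0516
grip_force: 0.0
```

Call:
jog_arm(motion=[0.6,0,0,-0.25,0,0,0,0.6,0,0,-0.5,0,0,0,0.6,0,0,-0.6,0,0,0,0.6,0,0,-0.6,0,0,0,0.6,0,0,-0.6,0,0,0])

```text
clock: 10.68
tcp_pos: [0.5413, -0.4156, 0.2393]
ee_rot: [[0.998, 0.07, 0.001], [0.07, -0.998, -0.001], [0.001, 0.001, -1.0]]
contact_force: [0.8, -0.4, -0.8]
width: 0.0511
grip_force: 0.0
```

Call:
jog_arm(motion=[0.6,0,0,0,0,0,-0.15,0.6,-0.1,0,0,0,0,-0.3,0.6,-0.2,0,0,0,0,-0.45,0.6,-0.3,0,0,0,0,-0.6,0.6,-0.4,0,0,0,0,-0.75])

```text
clock: 11.1
tcp_pos: [0.4804, -0.4194, 0.2364]
ee_rot: [[0.787, 0.617, -0.002], [0.617, -0.787, 0.002], [-0.0, -0.003, -1.0]]
contact_force: [-0.4, -0.4, -0.1]
width: 0.0513
grip_force: 0.0
```

```bash
python3 - <<'E'
from h import *
s=monitor.read_state();print(s['tcp_pos'],s['width'],s['contact_force'],s['joints'])
move([.4273,-.4272,.175],-12.9)
E
```

```text
[ 0.48038845 -0.41935673  0.23640817] 0.051314128501791866 [-0.3801679  -0.40758245 -0.07087337] [-4.80376811e+01  1.77984714e+01  7.89874197e+01  2.33337008e-03
  8.33602420e+01  3.86972907e+00]
shift [-0.311 -0.176  0.41 ] turn [-0.003 -0.001 -0.867] rows 5.4
```

Call:
jog_arm(motion=[0.5,-0.06,-0.035,0.08,0,0,-0.15,0.5,-0.12,-0.07,0.16,0,0,-0.3,0.5,-0.18,-0.105,0.24,0,0,-0.45,0.5,-0.25,-0.14,0.32,0,0,-0.6,0.5,-0.311,-0.176,0.41,0,0,-0.75])

```text
clock: 11.52
tcp_pos: [0.4273, -0.4271, 0.1749]
ee_rot: [[0.312, 0.95, -0.001], [0.95, -0.312, 0.001], [0.001, -0.002, -1.0]]
contact_force: [0.0, 1.0, 0.4]
width: 0.0431
grip_force: 0.0
```

Call:
jog_arm(motion=[0.5,0,0,0,0,0,-0.117,0.5,0,0,0,0,0,-0.117,0.5,0,0,0,0,0,-0.117,0.5,0,0,0,0,0,-0.117])

```text
clock: 11.85
tcp_pos: [0.4284, -0.4273, 0.1765]
ee_rot: [[0.232, 0.973, -0.0], [0.973, -0.232, 0.0], [0.0, -0.0, -1.0]]
contact_force: [0.6, -0.0, -0.2]
width: 0.0428
grip_force: 0.0
```

```bash
python3 - <<'E'
from h import *
im=snap('wrist');pr=par('wrist');s=monitor.read_state();print(s['tcp_pos'],s['width'],s['contact_force'])
im=im.copy();
draw(im,pr,'t_nut',.4273,-.4272,-12.9)
draw(im,pr,'flange_nut',.541,-.4151,34,.014)
cv2.imwrite('pics/w3.png',im[:,:,::-1])
move([.4273,-.4272,.089],-12.9)
E
```

```text
[ 0.4285231  -0.42733056  0.17664735] 0.042799394620071186 [-0.2292013   0.04496057 -0.49467948]
shift [-0.001 -0.008  0.584] turn [ 0.    -0.    -0.011] rows 2.1
```

View pics/w3.png

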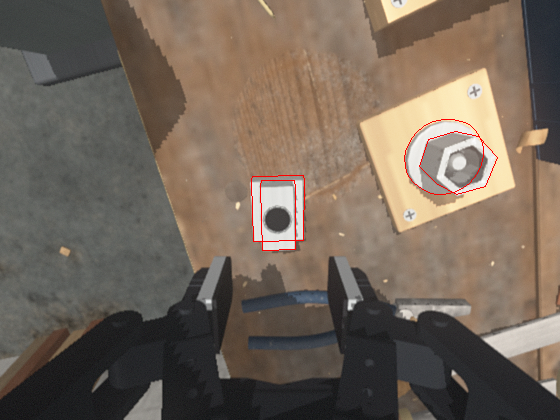

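Flange nut is seated over the post (455,162). The T-nut outline matches the picture at (278,212), with the pliers' handles at (290,300–340). Grasp the T-nut.

Call:
jog_arm(motion=[0.5,0,-0.008,0.25,0,0,-0.01,0.5,0,-0.008,0.45,0,0,-0.01,0.5,0,-0.008,0.57,0,0,-0.01,0.5,0,-0.008,0.57,0,0,-0.01,0.5,0,-0.008,0.57,0,0,-0.01])

```text
clock: 12.32
tcp_pos: [0.4272, -0.4269, 0.0911]
ee_rot: [[0.222, 0.975, -0.001], [0.975, -0.222, 0.001], [0.001, -0.001, -1.0]]
contact_force: [0.9, -0.3, 1.3]
width: 0.0425
grip_force: 0.0
```

Call:
jog_arm(motion=[0.3,0,0,0,0,0,0,0,0,0,0,0,0,0,0,0,0,0,0,0,0,0,0,0,0,0,0,0,0,0,0,0,0,0,0])

```text
clock: 12.73
tcp_pos: [0.4277, -0.4278, 0.0933]
ee_rot: [[0.222, 0.975, 0.002], [0.975, -0.222, -0.002], [-0.002, 0.003, -1.0]]
contact_force: [0.7, 1.0, 5.7]
width: 0.0198
grip_force: 59.6
```

Call:
jog_arm(motion=[0,0,0,0,0,0,0,0,0,0,0,0,0,0])

```text
clock: 12.9
tcp_pos: [0.4277, -0.4278, 0.0933]
ee_rot: [[0.222, 0.975, 0.002], [0.975, -0.222, -0.002], [-0.002, 0.003, -1.0]]
contact_force: [0.3, 1.3, 6.7]
width: 0.0201
grip_force: 59.6
```

Call:
jog_arm(motion=[0,0,0,-0.25,0,0,0,0,0,0,-0.5,0,0,0,0,0,0,-0.75,0,0,0,0,0,0,-0.95,0,0,0,0,0,0,-0.95,0,0,0])

```text
clock: 13.32
tcp_pos: [0.4281, -0.4283, 0.2419]
ee_rot: [[0.222, 0.975, 0.007], [0.975, -0.221, -0.008], [-0.007, 0.008, -1.0]]
contact_force: [-0.2, -0.4, -0.7]
width: 0.0202
grip_force: 59.7
```

```bash
python3 - <<'E'
from h import *
s=monitor.read_state();print(s['tcp_pos'],s['width'],s['contact_force'],s['joints'])
move([.45,-.12,.25],-80)
E
```

```text
[ 0.42812994 -0.42832954  0.24192759] 0.020214413323788778 [-0.22492575 -0.44705558 -0.66831585] [-5.22996921e+01  1.34993050e+01  8.37762484e+01  1.88945947e-03
  8.21090916e+01 -3.95022685e+01]
shift [ 2.036 -0.313 -0.07 ] turn [1.400e-02 1.000e-03 1.493e+00] rows 9.4
```

```bash
python3 - <<'E'
from h import *
move([.56,-.05,.30],-12)
E
```

```text
shift [ 2.652  0.302 -0.403] turn [ 0.011  0.009 -0.018] rows 9.7
```

Call:
jog_arm(motion=[0,0.2,0.02,-0.04,0,0,0,0,0.4,0.05,-0.08,0,0,0,0,0.6,0.07,-0.12,0,0,0,0,0.8,0.09,-0.16,0,0,0,0,0.98,0.11,-0.16,0,0,0])

```text
clock: 13.73
tcp_pos: [0.4762, -0.2859, 0.2596]
ee_rot: [[0.222, 0.975, 0.002], [0.975, -0.222, -0.002], [-0.001, 0.002, -1.0]]
contact_force: [0.3, 0.1, -1.8]
width: 0.0204
grip_force: 59.7
```

Call:
jog_arm(motion=[0,0.25,0.02,-0.04,0,0,0,0,0.5,0.05,-0.08,0,0,0,0,0.75,0.07,-0.12,0,0,0,0,0.95,0.1,-0.16,0,0,0,0,0.95,0.1,-0.16,0,0,0])

```text
clock: 14.15
tcp_pos: [0.5232, -0.1474, 0.2838]
ee_rot: [[0.218, 0.976, 0.003], [0.976, -0.218, 0.0], [0.001, 0.003, -1.0]]
contact_force: [0.4, -0.2, -1.7]
width: 0.0205
grip_force: 59.7
```

Call:
jog_arm(motion=[0,0.2,0.02,-0.04,0,0,-0.02,0,0.4,0.05,-0.08,0,0,-0.02,0,0.6,0.09,-0.08,0,0,-0.02,0,0.7,0.09,-0.08,0,0,-0.02,0,0.7,0.09,-0.08,0,0,-0.02])

```text
clock: 14.57
tcp_pos: [0.5588, -0.0497, 0.2942]
ee_rot: [[0.204, 0.979, 0.001], [0.979, -0.204, 0.001], [0.001, 0.001, -1.0]]
contact_force: [1.3, 0.6, -2.3]
width: 0.0202
grip_force: 59.6
```

Call:
jog_arm(motion=[0,0,0,0,0,0,0,0,0,0,0,0,0,0])

```text
clock: 14.73
tcp_pos: [0.5581, -0.0528, 0.294]
ee_rot: [[0.206, 0.979, 0.0], [0.979, -0.206, -0.0], [-0.0, 0.0, -1.0]]
contact_force: [-0.9, 1.1, -2.5]
width: 0.0203
grip_force: 59.6
```

```bash
python3 - <<'E'
from h import *
im=snap('wrist');pr=par('wrist');s=monitor.read_state();print(s['clock'],s['tcp_pos'],s['width'],s['contact_force'])
im=im.copy()
for n,x,y,yw in [('pocket_holder',.613,.1235,[-10,0]),('lane_tray',.616,.001,[-13,0])]:
    R=finder.regions_of(n,'wrist');print([(round(r['p'],2),r['bbox']) for r in R[:2]])
    f=fit(pr,n,R[0]['mask'],x,y,yw);print(n,np.round(f,4).tolist());draw(im,pr,n,*f[0][1:])
cv2.imwrite('pics/w4.png',im[:,:,::-1])
move([.613,.1235,.2],-10)
E
```

```text
14.7833 [ 0.55805456 -0.05308086  0.29393603] 0.019815357154412846 [-0.28365213 -0.63212311 -1.8918616 ]
[(0.85, [257.2, 0.0, 97.6, 26.4]), (0.6, [240.6, 213.2, 80.3, 113.5])]
pocket_holder [[0.967, 0.6163, 0.1262, -8.6184], [0.9667, 0.616, 0.1262, -8.6478]]
[(0.69, [286.9, 51.4, 94.6, 105.8])]
lane_tray [[0.9578, 0.6193, 0.0012, -11.9526], [0.957, 0.6196, 0.0012, -11.9353]]
shift [1.228 0.114 0.626] turn [ 0.     0.    -0.043] rows 5.0
```

View pics/w4.png

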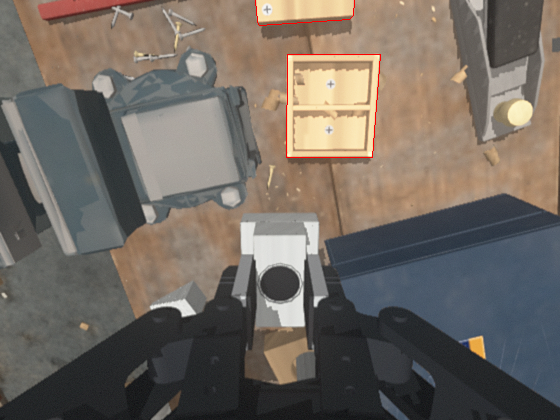

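Tray is at (333,105). The pocket block is cut off by the top edge (305,10), so move nearer and look again.

Call:
jog_arm(motion=[0,0.2,0.03,0.06,0,0,0,0,0.4,0.06,0.12,0,0,0,0,0.6,0.09,0.18,0,0,-0.04,0,0.78,0.12,0.25,0,0,-0.04,0,0.78,0.12,0.25,0,0,-0.04])

```text
clock: 15.3
tcp_pos: [0.6004, 0.0615, 0.2539]
ee_rot: [[0.173, 0.985, -0.002], [0.985, -0.173, 0.001], [0.001, -0.003, -1.0]]
contact_force: [0.0, 0.2, -1.5]
width: 0.02
grip_force: 59.6
```

Call:
jog_arm(motion=[0,0,0,0,0,0,0,0,0,0,0,0,0,0,0,0,0,0,0,0,0])

```text
clock: 15.55
tcp_pos: [0.5999, 0.0573, 0.2567]
ee_rot: [[0.176, 0.984, 0.001], [0.984, -0.176, -0.0], [-0.0, 0.001, -1.0]]
contact_force: [-0.1, 0.6, -1.6]
width: 0.0197
grip_force: 59.6
```

```bash
python3 - <<'E'
from h import *
im=snap('wrist');pr=par('wrist');s=monitor.read_state();print(s['clock'],s['tcp_pos'],s['width'],s['contact_force'])
im=im.copy()
for n,x,y,yw in [('pocket_holder',.613,.1235,[-10,0]),('lane_tray',.616,.001,[-13,0])]:
    R=finder.regions_of(n,'wrist');print([(round(r['p'],2),r['bbox']) for r in R[:2]])
    f=fit(pr,n,R[0]['mask'],x,y,yw);print(n,np.round(f,4).tolist());draw(im,pr,n,*f[0][1:])
    if n[0]=='p': move([*f[0][1:3],.2],f[0][3])
cv2.imwrite('pics/w5.png',im[:,:,::-1])
E
```

```text
15.6 [0.59993059 0.05737314 0.25676665] 0.02034792099392671 [ 0.30387055 -0.36253592 -1.03742649]
[(0.8, [230.9, 39.7, 103.7, 116.1])]
pocket_holder [[0.9888, 0.6161, 0.1261, -8.3688], [0.9887, 0.6161, 0.1262, -8.3934]]
shift [0.47  0.025 0.378] turn [ 0.001 -0.    -0.04 ] rows 2.2
[(0.84, [265.0, 184.7, 94.7, 95.0])]
lane_tray [[0.515, 0.6198, 0.0016, -10.8244], [0.5149, 0.6201, 0.0016, -10.8393]]
```

View pics/w5.png

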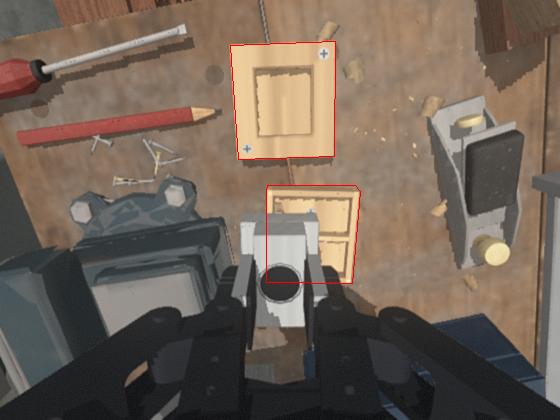

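Pocket block outline fits tightly (283,100). Carry the T-nut over it.

Call:
jog_arm(motion=[0,0.2,0.01,0.1,0,0,-0.04,0,0.4,0.02,0.3,0,0,-0.04,0,0.47,0.025,0.5,0,0,-0.04,0,0.47,0.025,0.645,0,0,-0.04,0,0.47,0.025,0.645,0,0,-0.04])

```text
clock: 16.12
tcp_pos: [0.6143, 0.1273, 0.1548]
ee_rot: [[0.144, 0.99, -0.007], [0.99, -0.144, -0.0], [-0.001, -0.007, -1.0]]
contact_force: [-0.6, 0.4, -2.4]
width: 0.0202
grip_force: 59.6
```

Call:
jog_arm(motion=[0,0,0,0,0,0,0,0,0,0,0,0,0,0,0,0,0,0,0,0,0])

```text
clock: 16.37
tcp_pos: [0.6167, 0.1266, 0.1617]
ee_rot: [[0.145, 0.989, 0.003], [0.989, -0.145, 0.0], [0.001, 0.003, -1.0]]
contact_force: [0.6, -0.1, -2.2]
width: 0.0199
grip_force: 59.6
```

```bash
python3 - <<'E'
from h import *
s=monitor.read_state();print(s['clock'],s['tcp_pos'],s['width'],s['contact_force'])
move([.6161,.1256,.1045],-8.4)
E
```

```text
16.3667 [0.61673186 0.126599   0.16168585] 0.019863602959910968 [ 0.60459609 -0.11563407 -2.15847501]
shift [-0.007 -0.004  0.381] turn [ 0.004 -0.001  0.002] rows 1.4
```

Call:
jog_arm(motion=[0,-0.005,-0.004,0.15,0,0,0,0,-0.005,-0.004,0.28,0,0,0,0,-0.005,-0.004,0.33,0,0,0,0,-0.005,-0.004,0.375,0,0,0,0,-0.005,-0.004,0.375,0,0,0])

```text
clock: 16.78
tcp_pos: [0.6157, 0.1264, 0.1039]
ee_rot: [[0.144, 0.99, 0.001], [0.99, -0.144, 0.0], [0.0, 0.001, -1.0]]
contact_force: [0.3, 0.9, -1.3]
width: 0.0197
grip_force: 59.7
```

Call:
jog_arm(motion=[0,0,0,0,0,0,0,0,0,0,0,0,0,0])

```text
clock: 16.95
tcp_pos: [0.6158, 0.1265, 0.1043]
ee_rot: [[0.144, 0.99, 0.001], [0.99, -0.144, 0.0], [0.0, 0.001, -1.0]]
contact_force: [0.2, 0.1, -2.2]
width: 0.0199
grip_force: 59.7
```

Call:
jog_arm(motion=[0.5,0,0,0,0,0,0,0.5,0,0,0,0,0,0,0.5,0,0,0,0,0,0,0.5,0,0,-0.1,0,0,0,0.5,0,0,-0.3,0,0,0])

```text
clock: 17.37
tcp_pos: [0.614, 0.1264, 0.1456]
ee_rot: [[0.144, 0.99, -0.006], [0.99, -0.144, -0.0], [-0.001, -0.005, -1.0]]
contact_force: [0.7, 0.1, -0.2]
width: 0.0428
grip_force: 0.0
```

Call:
jog_arm(motion=[0.6,0,0,-0.25,0,0,0,0.6,0,0,-0.5,0,0,0,0.6,0,0,-0.75,0,0,0,0.6,0,0,-0.85,0,0,0,0.6,0,0,-0.85,0,0,0])

```text
clock: 17.78
tcp_pos: [0.6161, 0.1267, 0.2809]
ee_rot: [[0.144, 0.99, 0.007], [0.99, -0.144, 0.001], [0.002, 0.007, -1.0]]
contact_force: [0.1, -0.5, 0.3]
width: 0.0517
grip_force: 0.0
```

Call:
jog_arm(motion=[0.6,-0.2,-0.05,0,0,0,0.15,0.6,-0.4,-0.1,0,0,0,0.3,0.6,-0.6,-0.2,0,0,0,0.45,0.6,-0.8,-0.25,0,0,0,0.6,0.6,-0.95,-0.3,0,0,0,0.75])

```text
clock: 18.2
tcp_pos: [0.5491, -0.0097, 0.2753]
ee_rot: [[0.674, 0.739, -0.001], [0.739, -0.674, -0.0], [-0.001, -0.0, -1.0]]
contact_force: [0.8, -0.1, -0.1]
width: 0.0512
grip_force: 0.0
```

```bash
python3 - <<'E'
from h import *
im=snap('wrist');pr=par('wrist');s=monitor.read_state();print(s['clock'],s['tcp_pos'],s['width'],s['contact_force'],s['joints'][[0,5]])
move([.4228,-.1758,.20],-71.4)
cv2.imwrite('pics/w6.png',im[:,:,::-1])
E
```

```text
18.25 [ 0.54804432 -0.01212048  0.27538063] 0.05141084471884482 [ 0.91913427 -3.72103457  1.29965937] [-9.28129948 33.75230606]
shift [-1.367  0.134  0.505] turn [0.001 0.002 0.631] rows 5.3
```

View pics/w6.png

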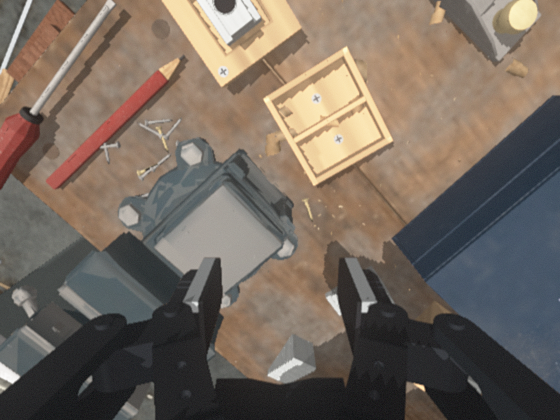

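T-nut sits in the pocket (228,15), and the tray is clear at (328,118). Now step block 1.

Call:
jog_arm(motion=[0.6,-0.2,0.02,0,0,0,0.15,0.6,-0.4,0.04,0,0,0,0.3,0.6,-0.6,0.06,0,0,0,0.45,0.6,-0.8,0.08,0,0,0,0.6,0.6,-0.98,0.1,0.05,0,0,0.631])

```text
clock: 18.67
tcp_pos: [0.462, -0.1283, 0.2688]
ee_rot: [[0.945, 0.328, 0.001], [0.328, -0.945, -0.001], [0.001, 0.001, -1.0]]
contact_force: [-0.4, -0.5, -0.0]
width: 0.0512
grip_force: 0.0
```

Call:
jog_arm(motion=[0.6,0,0,0,0,0,0,0.6,0,0,0,0,0,0,0.6,0,0,0,0,0,0])

```text
clock: 18.92
tcp_pos: [0.4631, -0.127, 0.2681]
ee_rot: [[0.942, 0.335, 0.0], [0.335, -0.942, 0.0], [0.0, -0.0, -1.0]]
contact_force: [0.4, 0.5, 0.1]
width: 0.0515
grip_force: 0.0
```

```bash
python3 - <<'E'
from h import *
im=snap('wrist');pr=par('wrist');s=monitor.read_state();print(s['clock'],s['tcp_pos'],s['width'])
R=finder.regions_of('step_block_1','wrist')
for r in R[:3]:
    ys,xs=np.nonzero(r['mask']);q=ray('wrist',(xs.mean(),ys.mean()),.015)
    g=(.4114,-.1796,18.6) if q[0]<.47 else (.5246,-.1606,-7.5)
    print(round(r['p'],2),r['bbox'],q.round(3),np.round(fit(pr,'step_block',r['mask'],g[0],g[1],[g[2]]),4).tolist())
move([.4228,-.1758,.16],-71.4)
E
```

```text
18.9667 [ 0.46335006 -0.12675912  0.26822391] 0.05127765531213968
0.55 [297.2, 213.7, 32.2, 58.1] [ 0.416 -0.178  0.015] [[0.9672, 0.4107, -0.1788, 18.3849]]
shift [-0.365  0.218  0.721] turn [-0.    -0.     0.023] rows 3.0
```

Call:
jog_arm(motion=[0.6,-0.2,0.11,0.2,0,0,0.02,0.6,-0.37,0.214,0.4,0,0,0.02,0.6,-0.37,0.214,0.6,0,0,0.02,0.6,-0.37,0.214,0.721,0,0,0.02,0.6,-0.37,0.214,0.721,0,0,0.02])

```text
clock: 19.43
tcp_pos: [0.4203, -0.175, 0.1566]
ee_rot: [[0.947, 0.321, -0.005], [0.321, -0.947, 0.003], [-0.003, -0.004, -1.0]]
contact_force: [-0.5, 0.1, 0.0]
width: 0.0516
grip_force: 0.0
```

Call:
jog_arm(motion=[0.6,0,0,0.2,0,0,0,0.6,0,0,0.4,0,0,0,0.6,0,0,0.467,0,0,0,0.6,0,0,0.467,0,0,0,0.6,0,0,0.467,0,0,0])

```text
clock: 19.85
tcp_pos: [0.4222, -0.176, 0.0913]
ee_rot: [[0.947, 0.321, 0.0], [0.321, -0.947, -0.0], [0.0, 0.0, -1.0]]
contact_force: [0.1, -0.0, 1.1]
width: 0.0512
grip_force: 0.0
```

Call:
jog_arm(motion=[0.35,0,0,0,0,0,0,0,0,0,0,0,0,0,0,0,0,0,0,0,0,0,0,0,0,0,0,0,0,0,0,0,0,0,0], grip_force=80)

```text
clock: 20.27
tcp_pos: [0.4223, -0.1764, 0.0921]
ee_rot: [[0.947, 0.32, 0.003], [0.32, -0.947, -0.001], [0.002, 0.002, -1.0]]
contact_force: [-2.6, 2.5, 13.9]
width: 0.026
grip_force: 78.8
```

Call:
jog_arm(motion=[0,0,0,0,0,0,0,0,0,0,0,0,0,0])

```text
clock: 20.43
tcp_pos: [0.4222, -0.1764, 0.0921]
ee_rot: [[0.947, 0.32, 0.003], [0.32, -0.947, -0.001], [0.002, 0.002, -1.0]]
contact_force: [-2.1, 3.5, 14.7]
width: 0.0257
grip_force: 78.8
```

```bash
python3 - <<'E'
from h import *
s=monitor.read_state();print(s['clock'],s['tcp_pos'],s['width'],s['contact_force'],s['ee_rot'][:,1])
E
```

```text
20.4333 [ 0.42224718 -0.17641031  0.09205281] 0.025702291714069247 [-2.14017342  3.47257692 14.71204679] [ 0.32011366 -0.94737704  0.00199778]
```

Call:
jog_arm(motion=[0,0,0,-0.2,0,0,0,0,0,0,-0.4,0,0,0,0,0,0,-0.65,0,0,0,0,0,0,-0.9,0,0,0,0,0,0,-0.98,0,0,0])

```text
clock: 20.85
tcp_pos: [0.4223, -0.1765, 0.2433]
ee_rot: [[0.947, 0.32, 0.006], [0.32, -0.947, -0.004], [0.005, 0.006, -1.0]]
contact_force: [0.8, -1.3, -2.7]
width: 0.0256
grip_force: 81.5
```

```bash
python3 - <<'E'
from h import *
s=monitor.read_state();print(s['clock'],s['tcp_pos'],s['width'],s['contact_force'])
move([.51,-.0,.30],-102)
E
```

```text
20.85 [ 0.42225162 -0.17650405  0.2433398 ] 0.02563182736186531 [ 0.84393978 -1.34118113 -2.6856832 ]
shift [ 0.933 -0.925 -0.379] turn [ 0.005 -0.008  0.682] rows 4.9
```

Call:
jog_arm(motion=[0,0.1,-0.1,-0.2,0,0,0.12,0,0.3,-0.3,-0.38,0,0,0.27,0,0.5,-0.5,-0.38,0,0,0.42,0,0.7,-0.7,-0.38,0,0,0.57,0,0.933,-0.925,-0.38,0,0,0.682])

```text
clock: 21.27
tcp_pos: [0.4916, -0.0354, 0.2953]
ee_rot: [[0.982, -0.189, 0.002], [-0.189, -0.982, -0.001], [0.002, 0.0, -1.0]]
contact_force: [0.0, -0.5, -3.3]
width: 0.0256
grip_force: 81.3
```

Call:
jog_arm(motion=[0,0,0,0,0,0,0,0,0,0,0,0,0,0,0,0,0,0,0,0,0,0,0,0,0,0,0,0])

```text
clock: 21.6
tcp_pos: [0.4909, -0.0376, 0.2938]
ee_rot: [[0.983, -0.183, 0.0], [-0.183, -0.983, -0.0], [0.0, 0.0, -1.0]]
contact_force: [0.3, -0.5, -3.7]
width: 0.0259
grip_force: 81.5
```

```bash
python3 - <<'E'
from h import *
im=snap('wrist');pr=par('wrist');s=monitor.read_state();print(s['clock'],s['tcp_pos'],s['width'])
im=im.copy()
R=finder.regions_of('lane_tray','wrist');print([(round(r['p'],2),r['bbox']) for r in R[:2]])
f=fit(pr,'lane_tray',R[0]['mask'],.619,.0012,[-12,-5]);print(np.round(f,4).tolist())
draw(im,pr,'lane_tray',*f[0][1:]);cv2.imwrite('pics/w7.png',im[:,:,::-1])
E
```

```text
21.65 [ 0.49089994 -0.03775931  0.29376687] 0.02572546455504895
[(0.86, [154.4, 0.0, 110.2, 95.2]), (0.29, [512.0, 44.3, 47.8, 43.3])]
[[0.9708, 0.6202, 0.0004, -11.5745], [0.9706, 0.6206, 0.0003, -11.252]]
```

View pics/w7.png

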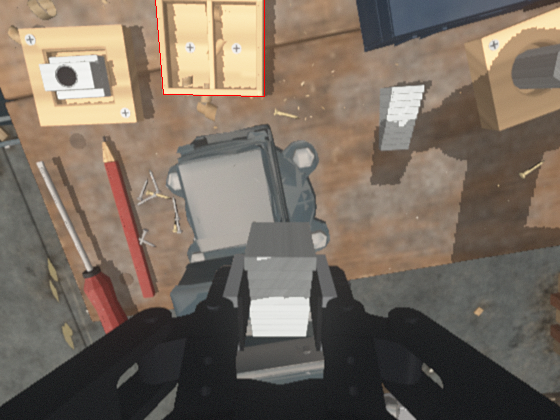

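The tray (212,45) fits; the T-nut is down in its pocket (75,75). Block 1 is held square.

```bash
python3 - <<'E'
from h import *
move([.6267,-.0236,.20],-101.8)
E
```

```text
shift [ 0.872 -0.259  0.625] turn [ 0.    -0.     0.027] rows 4.0
```

Call:
jog_arm(motion=[0,0.22,-0.06,0,0,0,0.027,0,0.45,-0.12,0,0,0,0.027,0,0.67,-0.2,0.1,0,0,0.027,0,0.872,-0.259,0.25,0,0,0.027,0,0.872,-0.259,0.45,0,0,0.027])

```text
clock: 22.12
tcp_pos: [0.6312, -0.0234, 0.2256]
ee_rot: [[0.979, -0.205, 0.004], [-0.205, -0.979, -0.0], [0.004, -0.001, -1.0]]
contact_force: [1.1, 0.9, -3.0]
width: 0.0255
grip_force: 81.4
```

Call:
jog_arm(motion=[0,0,0,0.17,0,0,0,0,0,0,0.35,0,0,0,0,0,0,0.35,0,0,0,0,0,0,0.35,0,0,0,0,0,0,0.35,0,0,0])

```text
clock: 22.53
tcp_pos: [0.6274, -0.0233, 0.1754]
ee_rot: [[0.979, -0.205, 0.002], [-0.205, -0.979, -0.0], [0.002, -0.0, -1.0]]
contact_force: [-0.2, 0.3, -2.6]
width: 0.0259
grip_force: 81.3
```

```bash
python3 - <<'E'
from h import *
s=monitor.read_state();print(s['clock'],s['tcp_pos'],s['width'])
move([.6267,-.0236,.1005],-101.8)
E
```

```text
22.5333 [ 0.62742471 -0.02334675  0.1754296 ] 0.025896982217109635
shift [-0.005  0.003  0.5  ] turn [-0.    -0.002 -0.   ] rows 1.8
```

Call:
jog_arm(motion=[0,-0.005,0.002,0.2,0,0,0,0,-0.005,0.002,0.35,0,0,0,0,-0.005,0.002,0.4,0,0,0,0,-0.005,0.002,0.44,0,0,0,0,-0.005,0.002,0.44,0,0,0])

```text
clock: 22.95
tcp_pos: [0.6265, -0.0231, 0.1082]
ee_rot: [[0.979, -0.204, 0.001], [-0.204, -0.979, -0.0], [0.001, -0.0, -1.0]]
contact_force: [-0.3, -0.4, -3.7]
width: 0.0257
grip_force: 81.3
```

Call:
jog_arm(motion=[0,0,0,0.03,0,0,0,0,0,0,0.06,0,0,0,0,0,0,0.06,0,0,0,0,0,0,0.06,0,0,0])

```text
clock: 23.28
tcp_pos: [0.6265, -0.0229, 0.0992]
ee_rot: [[0.979, -0.204, 0.001], [-0.204, -0.979, -0.0], [0.001, -0.0, -1.0]]
contact_force: [1.0, 0.0, -0.4]
width: 0.0259
grip_force: 81.7
```

Call:
jog_arm(motion=[0.45,0,0,0,0,0,0,0.45,0,0,0,0,0,0,0.45,0,0,0,0,0,0,0.45,0,0,-0.1,0,0,0,0.45,0,0,-0.3,0,0,0])

```text
clock: 23.7
tcp_pos: [0.6248, -0.0227, 0.1407]
ee_rot: [[0.979, -0.204, -0.006], [-0.204, -0.979, 0.001], [-0.006, 0.0, -1.0]]
contact_force: [0.7, 0.5, -0.2]
width: 0.0387
grip_force: 0.0
```

Call:
jog_arm(motion=[0.6,0,0,-0.25,0,0,0,0.6,0,0,-0.5,0,0,0,0.6,0,0,-0.75,0,0,0,0.6,0,0,-0.95,0,0,0,0.6,0,0,-0.95,0,0,0])

```text
clock: 24.12
tcp_pos: [0.6272, -0.023, 0.2932]
ee_rot: [[0.979, -0.204, 0.009], [-0.204, -0.979, -0.001], [0.009, -0.001, -1.0]]
contact_force: [-0.4, 0.2, 0.0]
width: 0.0511
grip_force: 0.0
```

```bash
python3 - <<'E'
from h import *
s=monitor.read_state();print(s['clock'],s['tcp_pos'],s['width'])
a=np.radians(-7.5);x,y=.5246+.012*np.cos(a),-.1606+.012*np.sin(a);print(x,y)
move([x,y,.23],-97.5)
E
```

```text
24.1167 [ 0.62720734 -0.02297488  0.29317246] 0.05108240287471892
0.5364973383364857 -0.1621663143066406
shift [-0.406  1.032  0.417] turn [-0.    -0.012 -0.095] rows 4.3
```

Call:
jog_arm(motion=[0.6,-0.1,0.24,0,0,0,-0.095,0.6,-0.2,0.48,0.05,0,0,-0.095,0.6,-0.3,0.72,0.15,0,0,-0.095,0.6,-0.4,0.98,0.25,0,0,-0.095,0.6,-0.4,0.98,0.25,0,0,-0.095])

```text
clock: 24.53
tcp_pos: [0.534, -0.1583, 0.2459]
ee_rot: [[0.991, -0.134, -0.004], [-0.134, -0.991, -0.0], [-0.004, 0.0, -1.0]]
contact_force: [-0.9, -0.5, -0.2]
width: 0.0509
grip_force: 0.0
```

Call:
jog_arm(motion=[0.6,0,0,0,0,0,0,0.6,0,0,0,0,0,0,0.6,0,0,0,0,0,0])

```text
clock: 24.78
tcp_pos: [0.538, -0.1539, 0.2489]
ee_rot: [[0.992, -0.13, 0.001], [-0.13, -0.992, 0.0], [0.001, -0.0, -1.0]]
contact_force: [-0.3, 0.6, 0.1]
width: 0.0511
grip_force: 0.0
```

```bash
python3 - <<'E'
from h import *
im=snap('wrist');pr=par('wrist');s=monitor.read_state();print(s['clock'],s['tcp_pos'],s['width'])
im=im.copy()
R=finder.regions_of('step_block_2','wrist')
for r in R[:3]:
    ys,xs=np.nonzero(r['mask']);q=ray('wrist',(xs.mean(),ys.mean()),.015);print(round(r['p'],2),r['bbox'],q.round(3))
    if abs(q[1]+.16)<.06:
        f=fit(pr,'step_block',r['mask'],.5246,-.1606,[-7.5]);print(np.round(f,4).tolist())
        _,x,y,w=f[0];draw(im,pr,'step_block',x,y,w);a=np.radians(w);x+=.012*np.cos(a);y+=.012*np.sin(a);move([x,y,.16],w-90)
draw(im,pr,'step_block',.6152,-.0212,-11.8,.007,col=(0,255,0));draw(im,pr,'lane_tray',.6198,.0008,-11.8,0)
cv2.imwrite('pics/w8.png',im[:,:,::-1])
E
```

```text
24.8333 [ 0.53809164 -0.15370399  0.24883738] 0.05087526634303225
0.94 [71.1, 75.7, 61.6, 77.5] [ 0.619 -0.018  0.015]
0.75 [274.1, 162.0, 31.0, 66.8] [ 0.528 -0.16   0.015]
[[0.966, 0.5248, -0.1596, -7.107]]
shift [-0.003  0.05   0.592] turn [-0.    -0.001 -0.007] rows 2.1
```

View pics/w8.png

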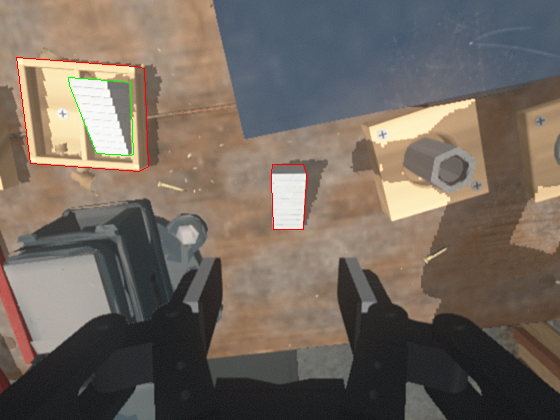

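Block 1 lies exactly as predicted in its lane (100,115); block 2 is fitted at (288,195). Pick it.

Call:
jog_arm(motion=[0.6,-0.003,0.05,0.2,0,0,-0.007,0.6,-0.003,0.05,0.4,0,0,-0.007,0.6,-0.003,0.05,0.592,0,0,-0.007,0.6,-0.003,0.05,0.592,0,0,-0.007,0.6,-0.003,0.05,0.592,0,0,-0.007])

```text
clock: 25.3
tcp_pos: [0.5361, -0.1612, 0.1594]
ee_rot: [[0.992, -0.124, -0.002], [-0.124, -0.992, 0.001], [-0.002, -0.001, -1.0]]
contact_force: [-0.2, -0.0, 0.4]
width: 0.0511
grip_force: 0.0
```

Call:
jog_arm(motion=[0.6,0,0,0.2,0,0,0,0.6,0,0,0.4,0,0,0,0.6,0,0,0.46,0,0,0,0.6,0,0,0.46,0,0,0,0.6,0,0,0.46,0,0,0])

```text
clock: 25.72
tcp_pos: [0.5368, -0.1621, 0.0926]
ee_rot: [[0.992, -0.125, 0.001], [-0.125, -0.992, -0.001], [0.001, 0.0, -1.0]]
contact_force: [1.1, -0.6, 0.6]
width: 0.051
grip_force: 0.0
```

Call:
jog_arm(motion=[0.35,0,0,0,0,0,0,0,0,0,0,0,0,0,0,0,0,0,0,0,0,0,0,0,0,0,0,0,0,0,0,0,0,0,0])

```text
clock: 26.13
tcp_pos: [0.5369, -0.1622, 0.093]
ee_rot: [[0.992, -0.125, 0.003], [-0.125, -0.992, -0.001], [0.003, 0.001, -1.0]]
contact_force: [-2.6, 2.5, 13.5]
width: 0.0259
grip_force: 80.7
```

Call:
jog_arm(motion=[0,0,0,0,0,0,0,0,0,0,0,0,0,0])

```text
clock: 26.3
tcp_pos: [0.5368, -0.1622, 0.093]
ee_rot: [[0.992, -0.125, 0.003], [-0.125, -0.992, -0.001], [0.003, 0.001, -1.0]]
contact_force: [-3.0, 1.2, 14.3]
width: 0.0258
grip_force: 80.7
```

Call:
jog_arm(motion=[0,0,0,-0.2,0,0,0,0,0,0,-0.4,0,0,0,0,0,0,-0.65,0,0,0,0,0,0,-0.9,0,0,0,0,0,0,-0.98,0,0,0])

```text
clock: 26.72
tcp_pos: [0.5369, -0.1623, 0.2444]
ee_rot: [[0.992, -0.125, 0.007], [-0.125, -0.992, -0.003], [0.007, 0.002, -1.0]]
contact_force: [0.5, 0.3, -2.2]
width: 0.0256
grip_force: 85.9
```

```bash
python3 - <<'E'
from h import *
s=monitor.read_state();print(s['clock'],s['tcp_pos'],s['width'],s['contact_force'],s['joints'])
move([.62,-.15,.26],-10)
E
```

```text
26.7167 [ 0.53690097 -0.1622773   0.24438518] 0.025621175406339562 [ 0.50122495  0.31583494 -2.17364768] [-2.46888635e+01  8.28153493e+00  8.96726947e+01  3.47597907e-03
  8.16100996e+01  7.25013567e+01]
shift [ 0.54  -0.15  -0.101] turn [ 0.009 -0.005 -1.938] rows 12.2
```

Call:
jog_arm(motion=[0,0,0,-0.1,0,0,-0.156,0,0,0,-0.2,0,0,-0.312,0,0,0,-0.3,0,0,-0.468,0,0,0,-0.3,0,0,-0.624,0,0,0,-0.3,0,0,-0.78])

```text
clock: 27.13
tcp_pos: [0.5361, -0.1619, 0.2841]
ee_rot: [[0.881, 0.473, 0.002], [0.473, -0.881, -0.001], [0.001, 0.002, -1.0]]
contact_force: [0.5, -0.4, -4.3]
width: 0.0256
grip_force: 85.8
```

Call:
jog_arm(motion=[0,0,0,0,0,0,-0.156,0,0,0,0,0,0,-0.312,0,0,0,0,0,0,-0.468,0,0,0,0,0,0,-0.624,0,0,0,0,0,0,-0.78])

```text
clock: 27.55
tcp_pos: [0.5358, -0.1618, 0.283]
ee_rot: [[0.449, 0.894, 0.0], [0.894, -0.449, -0.0], [0.0, 0.0, -1.0]]
contact_force: [-0.6, 0.4, -3.0]
width: 0.0262
grip_force: 85.8
```

Call:
jog_arm(motion=[0,0,0,0,0,0,-0.156,0,0,0,0,0,0,-0.312,0,0,0,0,0,0,-0.468,0,0,0,0,0,0,-0.624,0,0,0,0,0,0,-0.78])

```text
clock: 27.97
tcp_pos: [0.5358, -0.1618, 0.283]
ee_rot: [[-0.147, 0.989, 0.0], [0.989, 0.147, -0.0], [-0.0, 0.0, -1.0]]
contact_force: [-0.4, 0.6, -3.3]
width: 0.0258
grip_force: 85.8
```

Call:
jog_arm(motion=[0,0,0,0,0,0,-0.156,0,0,0,0,0,0,-0.312,0,0,0,0,0,0,-0.468,0,0,0,0,0,0,-0.624,0,0,0,0,0,0,-0.78])

```text
clock: 28.38
tcp_pos: [0.5358, -0.1618, 0.283]
ee_rot: [[-0.689, 0.725, 0.0], [0.725, 0.689, -0.0], [-0.0, 0.0, -1.0]]
contact_force: [0.0, 0.4, -3.9]
width: 0.0263
grip_force: 85.8
```

Call:
jog_arm(motion=[0,0,0,0,0,0,-0.156,0,0,0,0,0,0,-0.312,0,0,0,0,0,0,-0.468,0,0,0,0,0,0,-0.624,0,0,0,0,0,0,-0.78])

```text
clock: 28.8
tcp_pos: [0.5358, -0.1619, 0.283]
ee_rot: [[-0.98, 0.197, 0.0], [0.197, 0.98, -0.0], [-0.0, 0.0, -1.0]]
contact_force: [0.5, 0.1, -4.2]
width: 0.0259
grip_force: 85.8
```

```bash
python3 - <<'E'
from h import *
s=monitor.read_state();print(s['clock'],s['tcp_pos'],s['width'],s['contact_force'],s['joints'])
a=np.radians(-11.8);X=np.array([np.cos(a),np.sin(a)]);Y=np.array([-np.sin(a),np.cos(a)])
t=np.array([.6198,.0008])+.0225*Y-.0122*X;print(t)
move([*t,.29],78.2)
E
```

```text
28.8 [ 0.53580185 -0.16186349  0.28301509] 0.025921023268845635 [ 0.54294354  0.09745794 -4.19354677] [-2.46970660e+01  7.24607749e+00  8.63243572e+01  2.58642319e-03
  8.64201269e+01 -1.03347841e+02]
[0.61245898 0.02531937]
shift [-0.255  1.324 -0.047] turn [0.   0.   0.01] rows 4.9
```

Call:
jog_arm(motion=[0,-0.05,0.2,0,0,0,0,0,-0.1,0.4,0,0,0,0,0,-0.15,0.6,0,0,0,0,0,-0.19,0.8,0,0,0,0,0,-0.2,0.98,0,0,0,0])

```text
clock: 29.22
tcp_pos: [0.5958, -0.0224, 0.2829]
ee_rot: [[-0.979, 0.203, 0.0], [0.203, 0.979, 0.0], [-0.0, 0.0, -1.0]]
contact_force: [1.3, -0.2, -4.0]
width: 0.0258
grip_force: 85.8
```

Call:
jog_arm(motion=[0,-0.055,0.2,0,0,0,0.01,0,-0.055,0.344,0.15,0,0,0.01,0,-0.055,0.344,0.4,0,0,0.01,0,-0.055,0.344,0.6,0,0,0.01,0,-0.055,0.344,0.65,0,0,0.01])

```text
clock: 29.63
tcp_pos: [0.6119, 0.0254, 0.1804]
ee_rot: [[-0.978, 0.21, -0.006], [0.21, 0.978, 0.001], [0.006, -0.001, -1.0]]
contact_force: [-2.0, 1.1, -5.7]
width: 0.0258
grip_force: 85.6
```

Call:
jog_arm(motion=[0,0,0,0,0,0,0,0,0,0,0,0,0,0,0,0,0,0,0,0,0])

```text
clock: 29.88
tcp_pos: [0.6145, 0.0245, 0.1877]
ee_rot: [[-0.978, 0.211, 0.003], [0.211, 0.978, -0.0], [-0.003, 0.0, -1.0]]
contact_force: [0.4, -0.1, -2.5]
width: 0.0259
grip_force: 85.7
```

```bash
python3 - <<'E'
from h import *
s=monitor.read_state();print(s['clock'],s['tcp_pos'],s['width'],s['contact_force'],s['joints'])
move([.6125,.0253,.1005],78.2)
E
```

```text
29.8833 [0.61448119 0.02448289 0.18766624] 0.02592460510007162 [ 0.43464002 -0.10478    -2.48774683] [-4.89469958e+00  1.68237536e+01  8.60714972e+01  5.66351483e-03
  7.69253327e+01 -8.27276508e+01]
shift [0.016 0.002 0.581] turn [ 0.001  0.004 -0.008] rows 2.1
```

Call:
jog_arm(motion=[0,0.013,0.002,0.2,0,0,-0.008,0,0.013,0.002,0.4,0,0,-0.008,0,0.013,0.002,0.48,0,0,-0.008,0,0.013,0.002,0.52,0,0,-0.008,0,0.013,0.002,0.52,0,0,-0.008])

```text
clock: 30.3
tcp_pos: [0.6121, 0.0254, 0.1075]
ee_rot: [[-0.979, 0.205, -0.0], [0.205, 0.979, 0.0], [0.0, 0.0, -1.0]]
contact_force: [-0.2, -0.6, -3.7]
width: 0.0255
grip_force: 85.7
```

Call:
jog_arm(motion=[0,0,0,0.03,0,0,0,0,0,0,0.062,0,0,0,0,0,0,0.062,0,0,0,0,0,0,0.062,0,0,0])

```text
clock: 30.63
tcp_pos: [0.613, 0.0254, 0.1001]
ee_rot: [[-0.979, 0.204, 0.004], [0.204, 0.979, -0.0], [-0.004, 0.001, -1.0]]
contact_force: [0.1, 0.0, 7.7]
width: 0.0258
grip_force: 87.5
```

Call:
jog_arm(motion=[0.4,0,0,0,0,0,0,0.4,0,0,0,0,0,0,0.4,0,0,0,0,0,0,0.4,0,0,-0.08,0,0,0,0.4,0,0,-0.25,0,0,0])

```text
clock: 31.05
tcp_pos: [0.6107, 0.0256, 0.1337]
ee_rot: [[-0.979, 0.204, -0.005], [0.204, 0.979, 0.0], [0.005, -0.0, -1.0]]
contact_force: [0.6, 0.0, -0.3]
width: 0.034
grip_force: 0.0
```

Call:
jog_arm(motion=[0.5,0,0,-0.25,0,0,0,0.5,0,0,-0.5,0,0,0,0.5,0,0,-0.75,0,0,0,0.5,0,0,-0.98,0,0,0,0.5,0,0,-0.98,0,0,0])

```text
clock: 31.47
tcp_pos: [0.6129, 0.0255, 0.2912]
ee_rot: [[-0.979, 0.204, 0.01], [0.204, 0.979, -0.001], [-0.01, 0.001, -1.0]]
contact_force: [0.8, 0.9, 0.0]
width: 0.0431
grip_force: 0.0
```

Call:
jog_arm(motion=[0.5,0.1,0,-0.2,0,0,0.15,0.5,0.3,0,-0.2,0,0,0.3,0.5,0.5,0,-0.3,0,0,0.45,0.5,0.7,0,-0.4,0,0,0.6,0.5,0.7,0,-0.4,0,0,0.75])

```text
clock: 31.88
tcp_pos: [0.5057, 0.048, 0.347]
ee_rot: [[-0.697, 0.717, 0.005], [0.717, 0.697, 0.0], [-0.003, 0.003, -1.0]]
contact_force: [-0.5, 0.3, 0.1]
width: 0.0425
grip_force: 0.0
```

```bash
python3 - <<'E'
from h import *
im=snap('top');pr=par('top');s=monitor.read_state();print(s['clock'],s['tcp_pos'],s['width'],s['contact_force'],s['joints'])
big=cv2.resize(im[130:280,120:440],(800,375),interpolation=cv2.INTER_CUBIC);cv2.imwrite('pics/t1.png',big[:,:,::-1])
E
```

```text
31.9333 [0.50737077 0.04750282 0.34563535] 0.04289141059536722 [ 0.28325988  0.17895215 -0.39195329] [-3.32427584e+00 -4.95459480e-03  8.68232646e+01  1.00569420e-02
  9.29206271e+01 -4.69367655e+01]
```

View pics/t1.png

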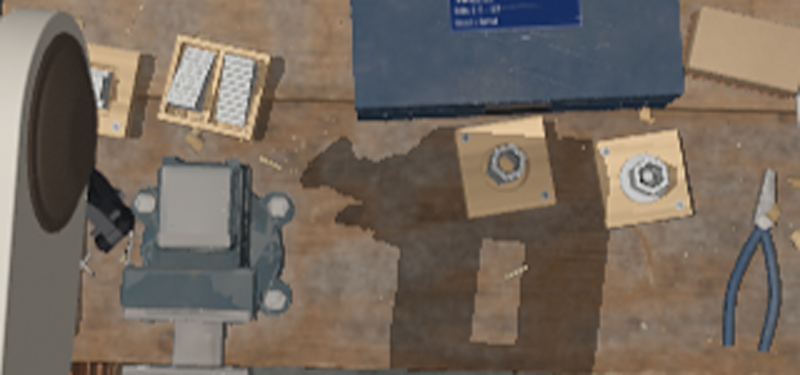

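Call:
jog_arm(motion=[0.5,0,0,0,0,0,0.15,0.5,0,0,0,0,0,0.3,0.5,0,0,0,0,0,0.45,0.5,0,0,0,0,0,0.6,0.5,0,0,0,0,0,0.75])

```text
clock: 32.35
tcp_pos: [0.5093, 0.0468, 0.3425]
ee_rot: [[-0.183, 0.983, -0.0], [0.983, 0.183, 0.0], [0.0, -0.0, -1.0]]
contact_force: [-0.4, 0.6, -0.3]
width: 0.0425
grip_force: 0.0
```

Call:
jog_arm(motion=[0.5,0,0.1,0,0,0,0.15,0.5,-0.15,0.2,0,0,0,0.3,0.5,-0.15,0.4,0.1,0,0,0.45,0.5,-0.15,0.5,0.2,0,0,0.45,0.5,-0.15,0.5,0.2,0,0,0.45])

```text
clock: 32.77
tcp_pos: [0.5887, 0.0387, 0.3086]
ee_rot: [[0.164, 0.986, -0.004], [0.986, -0.164, 0.001], [-0.0, -0.005, -1.0]]
contact_force: [-0.6, 0.2, -1.0]
width: 0.0429
grip_force: 0.0
```

Call:
jog_arm(motion=[0.5,0,0,0,0,0,0,0.5,0,0,0,0,0,0,0.5,0,0,0,0,0,0,0.5,0,0,0,0,0,0])

```text
clock: 33.1
tcp_pos: [0.5866, 0.0388, 0.3135]
ee_rot: [[0.165, 0.986, 0.001], [0.986, -0.165, -0.0], [0.0, 0.001, -1.0]]
contact_force: [0.5, 0.2, 0.7]
width: 0.0428
grip_force: 0.0
```

```bash
python3 - <<'E'
from h import *
im=snap('wrist');pr=par('wrist');s=monitor.read_state();print(s['clock'],s['tcp_pos'],s['contact_force'])
im=im.copy();big=cv2.resize(im,(800,600),interpolation=cv2.INTER_CUBIC);k=800/560
T=None
for n,z,st in [('lane_tray',0,[(.6198,.0008,-11.8)]),('pocket_holder',0,[(.6161,.1261,-8.4)]),('t_nut',.01,[(.6161,.1261,-8.4)]),('step_block_1',.007,[(.6152,-.0212,-11.8),(.6244,.0228,168.2)])]:
    R=finder.regions_of(n,'wrist');print(n,[(round(r['p'],2),r['bbox']) for r in R[:3]])
    for g in st:
        ks=n.replace('_1','')
        r=max(R[:3],key=lambda r:(sil(pr,ks,*g,z)[::S,::S]&r['mask']).sum()/(sil(pr,ks,*g,z)[::S,::S]|r['mask']).sum())
        f=fit(pr,ks,r['mask'],g[0],g[1],[g[2]],z)[0];print(np.round(f,4));draw(big,pr,ks,*f[1:],z,k=k)
cv2.imwrite('pics/w9.png',big[:,:,::-1])
E
```

```text
33.15 [0.58661485 0.03877017 0.31337254] [ 0.54385968 -0.56829362  0.68787275]
lane_tray [(0.9, [272.9, 152.5, 86.6, 89.9])]
[ 4.47100e-01  6.19200e-01  1.90000e-03 -1.14649e+01]
pocket_holder [(0.85, [249.2, 26.7, 92.8, 102.0])]
[ 0.7715  0.6159  0.1262 -8.4929]
t_nut [(0.59, [275.1, 53.4, 37.0, 49.4])]
[ 0.9688  0.6157  0.1263 -8.1049]
step_block_1 [(0.8, [290.6, 163.2, 57.1, 36.3]), (0.71, [286.6, 203.1, 59.6, 41.7]), (0.56, [276.5, 52.1, 38.4, 51.7])]
[  0.9568   0.6143  -0.02   -11.8824]
[9.312000e-01 6.264000e-01 2.310000e-02 1.681676e+02]
```

View pics/w9.png

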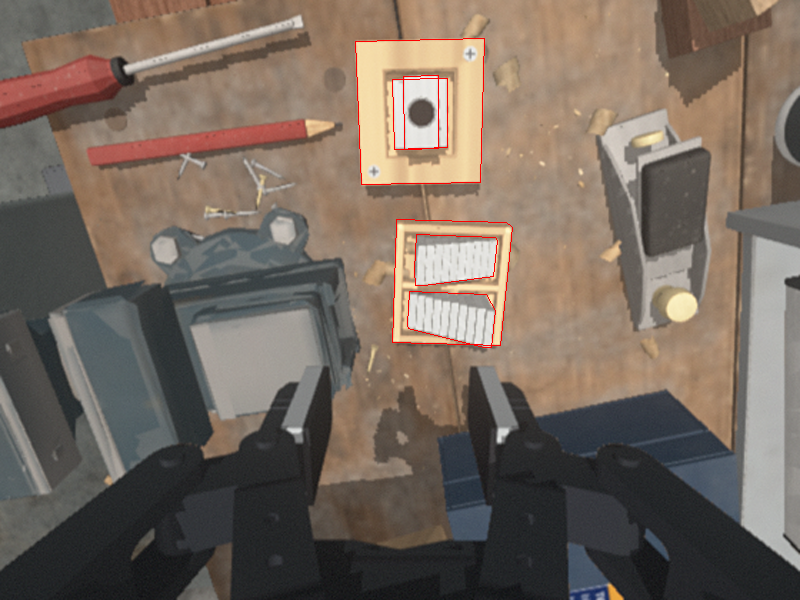

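The T-nut is seated in its pocket (420,112). Both blocks lie flat in their lanes (455,262) and (450,318), within about 2 mm of the intended spots along their lanes. The two nuts showed seated earlier.

```bash
python3 -c "
from h import *
print(sign_off())"
```

```text
the job is handed in; nothing more can be done
None
```

The job is handed in at about 33 s of the 112 s allowed: both nuts, the T-slot nut and both step blocks are on their holders, checked in the camera pictures, and the pliers were never touched; `sign_off()` gave no verdict.

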